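# Return the handled parts to their places on the motorcycle-parts stall

### The job

Put the four parts that customers have left lying about back on the yellow silhouettes that match them: the large and the small clutch pack flat and centred on their pads, and the left-hand and right-hand footrest hangers in their own trays, footrest up and pointing the same way as the silhouette. Set each part down rather than dropping it, let go of it, and do not shift the red tail lamp or the chrome cover that stand among them.

Things in the scene. Friction and masses are not known exactly. Their poses are not given: they have to be found in the camera images.
- pack_large_c (a point): Large clutch pack, loose, lying flat: ring of dark grey friction plates and steel plates, 104 mm outside, hole 74 mm, wall 15 mm wide, 26 mm high, 0.24 kg. Point: middle of the hole, 13 mm above the underside; own z is the ring's axis (up). Grip the ring wall from above, one finger in the hole and one outside.
- pack_small_c (a point): Small clutch pack, loose, lying flat: ring of tan brown friction plates and steel plates, 78 mm outside, hole 50 mm, wall 14 mm wide, 26 mm high, 0.16 kg. Point: middle of the hole, 13 mm above the underside; own z is the ring's axis (up). Grip the ring wall from above, one finger in the hole and one outside.
- hanger_left_c (a point): Left-hand footrest hanger, loose, 0.26 kg: 8 mm alloy plate, black ribbed footrest block 36 (own x) by 26 mm standing on it, 8 to 54 mm above the underside. Point: the block's axis, 27 mm up; grip the block. z up; x from the round heel (37 mm behind) to the front bolt lug (70 mm ahead). Second lug on its left (r 15, at x 43, y +45 mm): mirror image of the right-hand one. Yaw at start up to 70 deg.
- hanger_right_c (a point): Right-hand footrest hanger, loose, 0.26 kg: 8 mm alloy plate, black ribbed footrest block 36 (own x) by 26 mm standing on it, 8 to 54 mm above the underside. Point: the block's axis, 27 mm up; grip the block. z up; x from the round heel (37 mm behind) to the front bolt lug (70 mm ahead). Second lug on its right (r 15, at x 43, y -45 mm): mirror image of the left-hand one. Yaw at start up to 70 deg.
- pad_large: Fixed square black foam pad, 124 by 124 mm, 5 mm thick, with a flat yellow ring silhouette (104 mm outside, 74 mm hole) at its centre, for the large clutch pack, which rests on its top. Origin: centre of the underside, z up. Yaw up to 20 degrees.
- pad_small: Fixed square black foam pad, 100 by 100 mm, 5 mm thick, with a flat yellow ring silhouette (78 mm outside, 50 mm hole) at its centre, for the small clutch pack, which rests on its top. Origin: centre of the underside, z up. Yaw up to 20 degrees.
- tray_left: Fixed grey tray, 140 (own x) by 108 mm, walls 14 mm high, floor 3 mm thick, lined black, with a yellow silhouette of the left-hand hanger (second lug towards +y). Origin: centre of the underside, z up. A hanger lying right has its axes parallel to the tray's (front lug to +x) and its footrest over the dark rectangle, centred at x -16.5, y -21.5 mm. Yaw up to 20 degrees.
- tray_right: Fixed grey tray, 140 (own x) by 108 mm, walls 14 mm high, floor 3 mm thick, lined black, with a yellow silhouette of the right-hand hanger (second lug towards -y). Origin: centre of the underside, z up. A hanger lying right has its axes parallel to the tray's (front lug to +x) and its footrest over the dark rectangle, centred at x -16.5, y +21.5 mm. Yaw up to 20 degrees.
- tail_lamp_c (a point): Bystander: loose red tail lamp, red lens on a chrome base 80 x 56 mm, 46 mm high; the point is its centre, 23 mm above the table. Not to be shifted.
- chrome_cover_c (a point): Bystander: loose chrome shock-absorber cover standing upright, 50 mm in diameter, 56 mm high; the point is its centre, 28 mm above the table. Not to be shifted.
There are look-alikes about, which are no part of the job. Leave any blue look-alike of the part that bears pack_large_c alone.

How it is judged:
By the outcome, as a careful person would: the job done as asked, in the order asked, and still so for the second after the job is handed in, with the robot touching nothing.
It also fails if it takes over 112 s, if anything falls off the work surface, if the arm or the gripper's body presses on something with over 40 N, if the wrist force passes 120 N, or if a joint passes its speed limit or range.

### The arm

A 7-joint arm with a two-finger parallel gripper is mounted at the origin on the work surface. World frame = base frame: x ahead of the robot, y to its left, z up, the work surface at z = 0. Lengths are in m, angles in degrees, forces in N, time in s.
With the tool pointing down it reaches from about 0.35 to 0.9 m from the base axis. Payload 8.1 kg.
Tool frame: the origin (TCP) lies at the very end of the fingers, on their centre line; the grasp point (between the pads) lies 19 mm behind it (robot.grip_point_offset is the z of the grasp point in the tool frame, in m); z points along the fingers, y is the direction in which the jaws open and shut (so a half turn about z gives the same grasp; the last joint's range is limited). The gripper opens to 92 mm and grips with 3 to 60 N. Pads are 19 mm wide; open, the fingers measure 130 mm over their backs; the gripper's body (75 mm by 190 mm) begins 47 mm behind the grasp point.
Start: joints at [67.116, 24.895, 1.432, 90.138, -0.665, 64.973, -4.303], TCP at [0.183, -0.598, 0.227] pointing down, gripper open.
Joint ranges: [-149.89, 149.89], [-25.12, 119.58], [-72.63, 75.52], [4.76, 147.25], [-75.54, 255.54], [6.69, 114.76], [-157.13, 157.13]. Speed limits (degrees/s): [127.2, 127.2, 172.46, 172.46, 180, 180, 180].

### API

Orientations are given as [roll, pitch, yaw] about the fixed x, y, z axes, in that order (R = Rz(yaw) Ry(pitch) Rx(roll)).
In Python, from cell import readout, snapshot, robot gives the robot as it stands.
- The arm moves only by the tool drive_tool, never from a script. Its argument "increments" is a list of rows, each a list of 7 numbers: the turn, a rotation vector about the tool's x, y, z each as a share of 0.1 rad, from -1 to 1, then the shift along the tool's x, y, z each as a share of 0.02 m, from -1 to 1, then the closure, from 0 (fully open) to 1 (shut). A call has 1 to 20 rows; each row shifts and turns the pose as measured when the row begins, along the tool's axes as they then stand; what a row does not reach is not made up. A row lasts 1/12 s, in which the tool goes at most 41.7 mm and 7.16 degrees, less where a joint would pass 70% of its speed; a pose out of reach is approached as far as the arm can. A call with a number of a shift or a turn outside -1 to 1 is refused whole. A call with a gripper value outside its range is refused whole. The fingers move at their own pace and stop on an object; the grip force is fixed at half the most. Time passes only in rows, so rows that do not move let the fingers close. It gives the time, the measured TCP pose, the force and the opening at its end, in the units of the state.
- readout.get_obs(): the state, without advancing time (a new reading comes with each control period).
- snapshot(name): name is "side" or "top"; returns a dict with "color" (384x512x3 uint8, red, green, blue), "camera_matrix" (3x3 intrinsics, pixels), "rvec" (rotation vector, rad) and "tvec" (3), from world to camera coordinates, as OpenCV has them. Camera axes: x right, y down, z forward; pixel columns grow to the right and rows downward; lengths in m; the calibration is good to about 2 mm. A picture is of the moment at which its call begins. There is no depth.
- robot.finish_job(): hands the job in, once; it reports no verdict.
The state is a dict: "t": time; "qpos": joint angles; "joint_velocities": joint speeds; "tau": joint torques, N m; "eef_pos": TCP position; "orientation": TCP orientation; "wrist_force": force on the tool from outside, world axes, zero at the start; "torque": the same for the moment, N m; "opening": opening from 0.0 (shut) to 1.0 (fully open).
Only numpy, scipy, OpenCV 4.12 (cv2) and the standard library are available. Lean on these libraries where they do the work, as an engineer would, in place of code of your own. Each camera call takes 0.05 s, during which the arm holds its last target.

## Working session

There is one attempt and no reset: what is moved stays moved. The work goes in short steps, Python scripts to look and compute and a tool call to move; the robot and the scene stay as the last step left them, time stands still between calls to the robot, and variables do not carry over. Pictures are saved under pics/ and viewed, and the job is handed in when it is done.

Besides the shell and the picture viewer there is one more tool, called after "Call:" in YAML: its name, and indented under it one key for each argument. drive_tool: Moves the arm, as the interface text tells. Shift numbers are shares of 0.02 m and turn numbers shares of 0.1 rad, none past 1 either way. Its arguments: {"type":"object","properties":{"increments":{"type":"array"}},"required":["increments"]}

```bash
mkdir -p pics; ls; python3 - <<'E'
from cell import readout, snapshot, robot
import cv2,pickle
print(readout.get_obs())
for n in("top","side"):
    s=snapshot(n);pickle.dump(s,open(f"pics/{n}0.pkl","wb"))
    cv2.imwrite(f"pics/{n}0.png",cv2.resize(s["color"][:,:,::-1],(800,600),interpolation=cv2.INTER_CUBIC))
    print(n,s["camera_matrix"],s["rvec"],s["tvec"])
E
```

```text
pics
{'t': 0.0, 'qpos': array([67.11487586, 24.93656811,  1.42881131, 90.18824168, -0.66346428,
       64.97472019, -4.30339332]), 'joint_velocities': array([ 0.07529442, -0.03749016,  0.03526374, -0.03670953, -0.06538492,
        0.05391075, -0.01199526]), 'tau': array([-1.32216741e-03, -6.67876625e+01,  9.85247120e-01, -3.14469767e+01,
       -6.02540793e-02,  4.23989247e-02,  1.37798843e-04]), 'eef_pos': array([ 0.18260877, -0.59719034,  0.22594912]), 'orientation': array([-1.79909145e+02,  8.46889297e-03,  1.70044532e+01]), 'wrist_force': array([ 1.01044493, -0.62092948,  0.45857152]), 'torque': array([-0.0122195 , -0.03429943, -0.03285623]), 'opening': 0.9958055704744457}
top [[376.11377232   0.         253.4821503 ]
 [  0.         376.11377232 183.5162319 ]
 [  0.           0.           1.        ]] [ 2.16417284 -2.21638705  0.05615131] [-0.05346142  0.51401464  1.18223454]
side [[394.94784562   0.         255.13110346]
 [  0.         394.94784562 184.11118273]
 [  0.           0.           1.        ]] [ 2.27942527 -0.05894098  0.00484451] [-0.51029283  0.00495701  1.14709692]
```

View pics/top0.png

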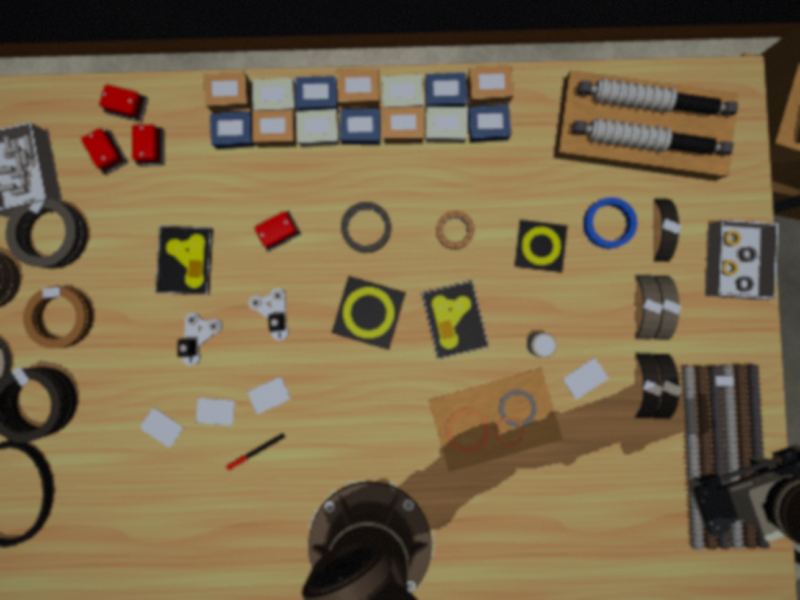

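View pics/side0.png

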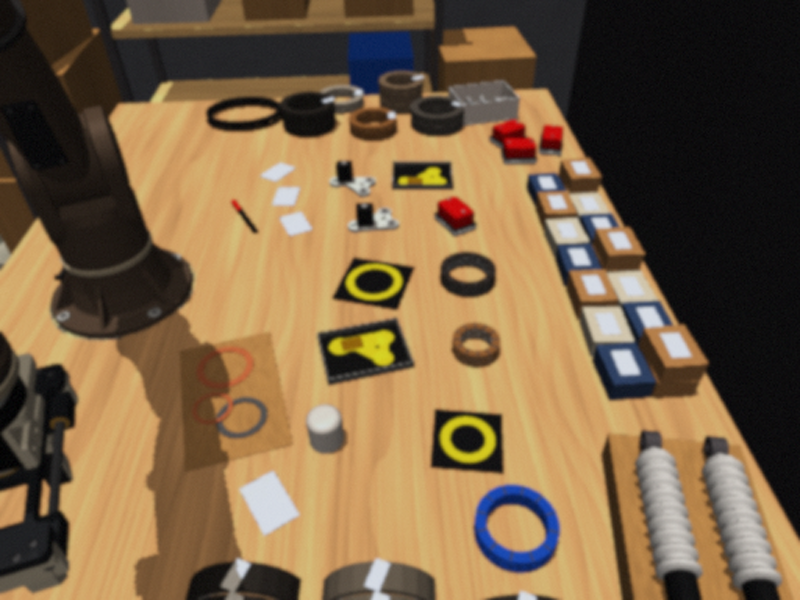

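Candidates seen (800-px top picture):
- **Large pack:** dark ring at (366,227). Look-alikes are the blue ring at (610,222) and the stock rings at the left edge, (45,233) and so on.
- **Small pack:** tan ring at (455,230). Look-alikes are the stock tan ring at (57,316) and the drawn rings at (468,428).
- **Hangers:** (197,338) and (270,312).
- **Bystanders:** the lamp at (276,230), with three stock lamps at top left, and the chrome cover at (542,344).

Next I'll take close crops.

```bash
cat > h.py <<'E'
import numpy as np,cv2,pickle
def load(n): return pickle.load(open(f"pics/{n}.pkl","rb"))
def pt(s,u,v,z):
    "pixel (native) -> world at height z"
    R,_=cv2.Rodrigues(np.array(s["rvec"],float));t=np.array(s["tvec"],float).ravel()
    d=R.T@np.linalg.solve(np.array(s["camera_matrix"]),[u,v,1.]);c=-R.T@t
    return c+d*(z-c[2])/d[2]
def px(s,P): 
    return cv2.projectPoints(np.array(P,float).reshape(-1,3),np.array(s["rvec"],float),np.array(s["tvec"],float),np.array(s["camera_matrix"]),None)[0].reshape(-1,2)
def crop(s,x0,y0,w,h,k,fn,pts=None,lines=()):
    im=cv2.resize(s["color"][y0:y0+h,x0:x0+w,::-1],None,fx=k,fy=k,interpolation=cv2.INTER_CUBIC).copy()
    for L in lines:
        q=((px(s,L)-[x0,y0]+.5)*k-.5); cv2.polylines(im,[np.round(q).astype(np.int32)],False,(255,0,255),1)
    for i in range(0,w,10): cv2.line(im,(i*k,0),(i*k,6 if i%50 else 12),(0,255,0),1); 
    for i in range(0,h,10): cv2.line(im,(0,i*k),(6 if i%50 else 12,i*k),(0,255,0),1)
    cv2.imwrite(fn,im)
E
python3 - <<'E'
from h import *
s=load("top0")
crop(s,95,125,100,75*1+35,5,"pics/c1.png"); 
crop(s,205,120,170,115,4,"pics/c2.png")
E
```

```text
(no output)
```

View pics/c1.png

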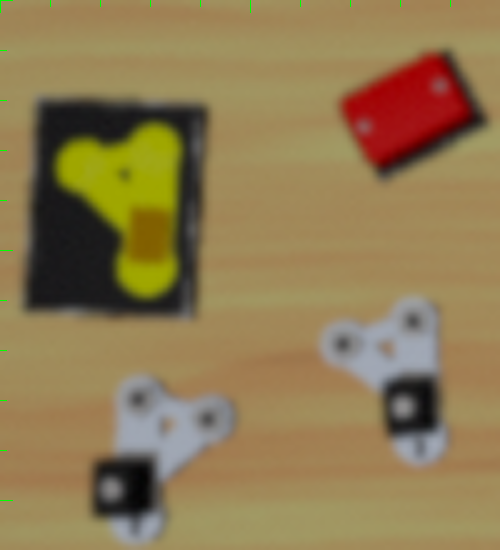

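View pics/c2.png

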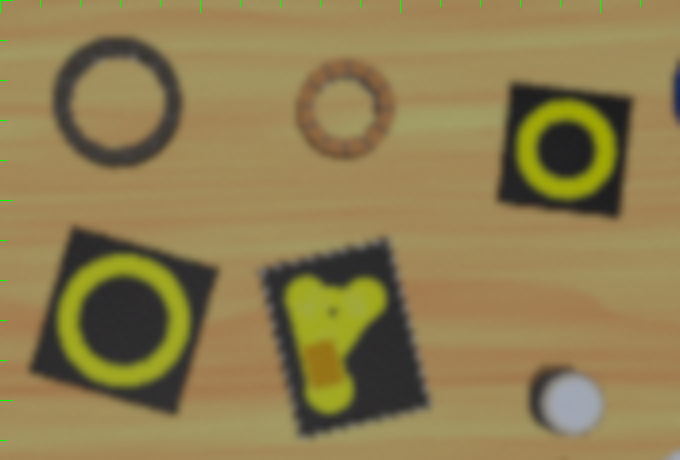

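```bash
cat > fit.py <<'E'
from h import *
from scipy.optimize import minimize
K=8
def circ(cx,cy,r,z,n=48):
    a=np.linspace(0,2*np.pi,n,endpoint=False);return np.c_[cx+r*np.cos(a),cy+r*np.sin(a),np.full(n,z)]
def tf(P,p): 
    c,s=np.cos(p[2]),np.sin(p[2]);return np.c_[P[:,0]*c-P[:,1]*s+p[0],P[:,0]*s+P[:,1]*c+p[1],P[:,2]]
def hulls(kind,z0):
    if kind[0]=='ring':
        ro,ri,h=kind[1:];o=np.r_[circ(0,0,ro,z0),circ(0,0,ro,z0+h)]
        return [o],[(circ(0,0,ri,z0),circ(0,0,ri,z0+h))]
    if kind[0]=='hang':
        sg,h,blk=kind[1:];H=(-18,0,19);F=(55,0,15);S=(43,45*sg,15);o=[]
        for A,B in((H,F),(H,S),(F,S)):
            o.append(np.r_[tuple(circ(a[0]/1e3,a[1]/1e3,a[2]/1e3*(.75 if (A,B)==(F,S) else 1),z) for a in(A,B) for z in{z0,z0+h})])
        if blk:
            o.append(np.array([[x,y,z] for x in(-.018,.018) for y in(-.013,.013) for z in(z0+.008,z0+.054)]))
        return o,[]
    if kind[0]=='rect':
        a,b,h=kind[1:];return [np.array([[x,y,z] for x in(-a/2,a/2) for y in(-b/2,b/2) for z in(z0,z0+h)])],[]
def render(s,kind,z0,p,box):
    x0,y0,w,h=box;m=np.zeros((h*K,w*K),np.uint8)
    f=lambda P:np.round(((px(s,tf(P,p))-[x0,y0]+.5)*K-.5)*16).astype(np.int32)
    o,i=hulls(kind,z0)
    for P in o: cv2.fillConvexPoly(m,cv2.convexHull(f(P)),255,shift=4)
    for A,B in i:
        a=np.zeros_like(m);b=a.copy();cv2.fillConvexPoly(a,f(A),255,shift=4);cv2.fillConvexPoly(b,f(B),255,shift=4)
        m[(a>0)&(b>0)]=0
    return m
def up(s,box):
    x0,y0,w,h=box;return cv2.resize(s["color"][y0:y0+h,x0:x0+w],None,fx=K,fy=K,interpolation=cv2.INTER_CUBIC)
def clean(m):
    n,l,st,_=cv2.connectedComponentsWithStats(m.astype(np.uint8));return l==1+np.argmax(st[1:,4])
def fit(s,kind,z0,p0,box,mask,yaw=True):
    def cost(q):
        p=[q[0],q[1],q[2] if yaw else 0];r=render(s,kind,z0,p,box)>0
        return 1-(r&mask).sum()/(r|mask).sum()
    q0=np.array(p0[:3 if yaw else 2],float);n=len(q0)
    best=None
    for k in range(2):
        sim=np.vstack([q0]+[q0+np.eye(n)[i]*[.008,.008,.15][i]/(1+k) for i in range(n)])
        o=minimize(cost,q0,method='Nelder-Mead',options=dict(initial_simplex=sim,xatol=1e-5,fatol=1e-6,maxiter=200));q0=o.x
    return o.x,o.fun
def show(s,kind,z0,p,box,mask,fn):
    im=up(s,box)[:,:,::-1].copy();r=render(s,kind,z0,p if len(p)>2 else [*p,0],box)
    for m,c in((r,(255,0,255)),(mask.astype(np.uint8)*255,(255,255,0))):
        cv2.drawContours(im,cv2.findContours(m,cv2.RETR_CCOMP,cv2.CHAIN_APPROX_NONE)[0],-1,c,1)
    k=min(1,380/max(im.shape[:2]));cv2.imwrite(fn,im);return im
def yellow(c): h=cv2.cvtColor(c,cv2.COLOR_RGB2HSV).astype(int);return h
E
cat > meas0.py <<'E'
from fit import *
import sys
T=load("top0")
def yel(c):
    h=cv2.cvtColor(c,cv2.COLOR_RGB2HSV).astype(int);return (h[...,1]>130)&(h[...,2]>85)&(h[...,0]>8)&(h[...,0]<40)
def nonwood(c):  # wood is saturated & bright
    h=cv2.cvtColor(c,cv2.COLOR_RGB2HSV).astype(int);return (h[...,1]<75)|(h[...,2]<95)
def dark(c): return cv2.cvtColor(c,cv2.COLOR_RGB2HSV)[...,2]<105
def tan(c):
    h=cv2.cvtColor(c,cv2.COLOR_RGB2HSV).astype(int);return (h[...,2]<150)|(h[...,0]<11)
L=('ring',.052,.037,.026);S=('ring',.039,.025,.026)
jobs={
'padL':(('ring',.052,.037,0.),.005,(236,200),(212,176,50,50),yel,False),
'padS':(('ring',.039,.025,0.),.005,(346,157),(330,142,32,32),yel,False),
'trayL':(('hang',1,0.,False),.003,(125,172),(104,146,32,42),yel,True),
'trayR':(('hang',-1,0.,False),.003,(286,211),(272,184,34,42),yel,True),
'packL':(L,0,(234,145),(212,123,46,46),dark,False),
'packS':(S,0,(291,147),(274,130,36,36),tan,False),
'hangL':(('hang',1,.008,True),0,(177,206),(154,180,36,44),nonwood,True),
'hangR':(('hang',-1,.008,True),0,(121,222),(108,196,40,42),nonwood,True)}
if __name__=="__main__":
    tiles=[];res={}
    for n,(k,z,c,b,mf,yw) in jobs.items():
        p0=pt(T,*c,z)[:2].tolist()+[0.]
        m=mf(up(T,b));m=clean(m)
        if k[0]=='hang':
            cs=cv2.findContours(m.astype(np.uint8),cv2.RETR_EXTERNAL,cv2.CHAIN_APPROX_NONE)[0];mm=np.zeros(m.shape,np.uint8);cv2.drawContours(mm,cs,-1,1,-1);m=mm>0
        p,f=fit(T,k,z,p0,b,m,yw);res[n]=p
        print(n,np.round(p[:2]*1000,1),np.round(np.degrees(p[2:]),1),"cost %.3f"%f)
        im=show(T,k,z,p,b,m,"pics/t.png");t=np.zeros((300,200,3),np.uint8);q=cv2.resize(im,None,fx=min(200/im.shape[1],300/im.shape[0]),fy=min(200/im.shape[1],300/im.shape[0]));t[:q.shape[0],:q.shape[1]]=q;tiles.append(t)
    cv2.imwrite("pics/fit0.png",np.vstack([np.hstack(tiles[:4]),np.hstack(tiles[4:])]))
    pickle.dump(res,open("pics/res0.pkl","wb"))
E
python3 meas0.py
```

```text
padL [463.1  -6.1] [] cost 0.218
padS [ 592.1 -366.1] [] cost 0.220
trayL [563.4 349.6] [-5.1] cost 0.154
trayR [ 425.5 -164.5] [13.6] cost 0.152
packL [636.1  -5.8] [] cost 0.205
packS [ 626.  -186.7] [] cost 0.111
hangL [449.2 177.2] [2.3] cost 0.152
hangR [401.4 355.6] [-0.7] cost 0.156
```

View pics/fit0.png

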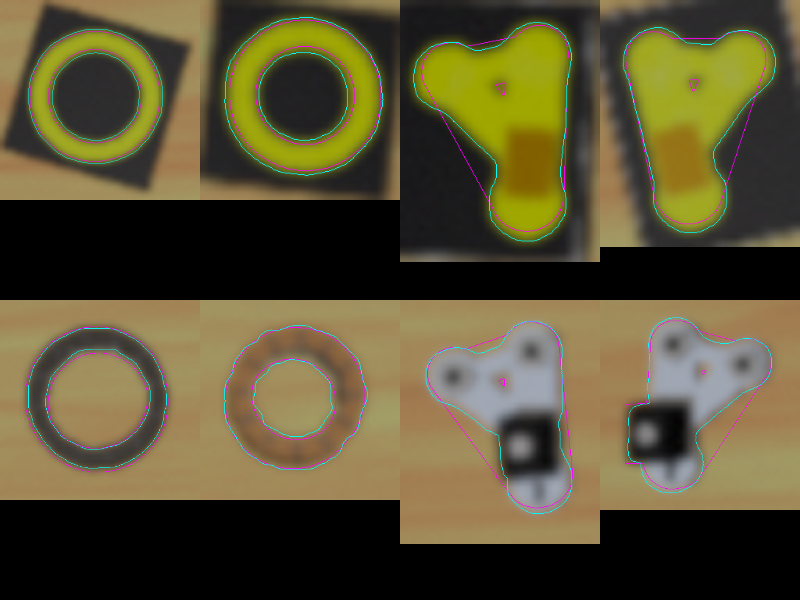

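```bash
cat > meas1.py <<'E'
from meas0 import *
import fit as F
def model(sg,h,blk,z0,sh):
    # sh: rh, rf, yf, xb, rb, rs, d   (mm)
    rh,rf,yf,yh,rb,d=sh
    H=(-37+rh,yh*sg,rh+d);Fr=(70-rf,yf*sg,rf+d);B=(2,0,rb+d);S=(43,45*sg,15+d);o=[]
    Hs=(-37+rh,yh*sg,min(rb,rh)+d)
    f=lambda A,Bc:np.r_[tuple(circ(a[0]/1e3,a[1]/1e3,a[2]/1e3,z) for a in(A,Bc) for z in{z0,z0+h})]
    o=[f(H,H),f(Fr,Fr),f(S,S),f(Hs,B),f(B,Fr),f(B,S),f((43,45*sg,9+d),(55,0,9+d))]
    if blk:o.append(np.array([[x,y,z] for x in(-.018,.018) for y in(-.013,.013) for z in(z0+.008,z0+.054)]))
    return o
def rend(s,o,p,box):
    x0,y0,w,h=box;m=np.zeros((h*K,w*K),np.uint8)
    for P in o:
        cv2.fillConvexPoly(m,cv2.convexHull(np.round(((px(s,tf(P,p))-[x0,y0]+.5)*K-.5)*16).astype(np.int32)),255,shift=4)
    return m>0
iou=lambda a,b:(a&b).sum()/max(1,(a|b).sum())
def fill(m):
    cs=cv2.findContours(clean(m).astype(np.uint8),cv2.RETR_EXTERNAL,cv2.CHAIN_APPROX_NONE)[0];mm=np.zeros(m.shape,np.uint8);cv2.drawContours(mm,cs,-1,1,-1);return mm>0
def drk(c): 
    h=cv2.cvtColor(c,cv2.COLOR_RGB2HSV).astype(int);return clean((h[...,0]<26)&(h[...,0]>8)&(h[...,1]>150)&(h[...,2]>70)&(h[...,2]<168))
if __name__=="__main__":
    R=pickle.load(open("pics/res0.pkl","rb"))
    D={}
    for n,sg in(('trayL',1),('trayR',-1)):
        b=jobs[n][3];c=up(T,b);D[n]=(sg,b,fill(yel(c)),drk(c))
    rect=lambda d:[np.array([[x,y,.003] for x in(-.018-d,.018+d) for y in(-.013-d,.013+d)])]
    def cost(v,full=False):
        sh=v[:6];c=0
        for i,n in enumerate(D):
            sg,b,m,dk=D[n];p=[v[6+3*i]/1e3,v[7+3*i]/1e3,v[8+3*i]/100]
            c+=1-iou(rend(T,model(sg,0,False,.003,sh),p,b),m)+.4*(1-iou(rend(T,rect(0),p,b),dk))
        return c
    v=np.array([16,15,0,0,12,1.]+[R['trayL'][0]*1e3,R['trayL'][1]*1e3,R['trayL'][2]*100]+[R['trayR'][0]*1e3,R['trayR'][1]*1e3,R['trayR'][2]*100])
    for k in range(4):
        o=minimize(cost,v,method='Nelder-Mead',options=dict(initial_simplex=np.vstack([v]+[v+np.eye(12)[i]*4/(1+k) for i in range(12)]),maxiter=700,xatol=.01,fatol=1e-5));v=o.x
    sh=v[:6];print(np.round(sh,1),o.fun);res={'sh':sh}
    tiles=[]
    def tile(n,b,o,p,m):
        im=up(T,b)[:,:,::-1].copy()
        for mm,c in((rend(T,o,p,b),(255,0,255)),(m,(255,255,0))): cv2.drawContours(im,cv2.findContours(mm.astype(np.uint8),cv2.RETR_CCOMP,cv2.CHAIN_APPROX_NONE)[0],-1,c,1)
        t=np.zeros((360,400,3),np.uint8);q=cv2.resize(im[:350],None,fx=1,fy=1);t[:q.shape[0],:q.shape[1]]=q;tiles.append(t[:300] if 0 else t)
    for i,n in enumerate(D):
        sg,b,m,dk=D[n];p=np.array([v[6+3*i]/1e3,v[7+3*i]/1e3,v[8+3*i]/100]);res[n]=p
        print(n,np.round(p[:2]*1e3,1),np.round(np.degrees(p[2]),1));tile(n,b,model(sg,0,False,.003,sh)+rect(0),p,m|dk)
    for n,sg in(('hangL',1),('hangR',-1)):
        b=jobs[n][3];m=fill(nonwood(up(T,b)));s2=sh.copy();best=None
        h=cv2.cvtColor(up(T,b),cv2.COLOR_RGB2HSV);bm=clean(h[...,2]<75);bm=fill(bm)
        bl=[np.array([[x,y,z] for x in(-.018,.018) for y in(-.013,.013) for z in(.008,.054)])]
        def c2(q):
            p=[q[0]/1e3,q[1]/1e3,q[2]/100];return 1-iou(rend(T,model(sg,.008,True,0,s2),p,b),m)+.5*(1-iou(rend(T,bl,p,b),bm))
        for y0 in(-15,0,15):
            q=np.array([R[n][0]*1e3,R[n][1]*1e3,y0])
            for k in range(2):
                o=minimize(c2,q,method='Nelder-Mead',options=dict(initial_simplex=np.vstack([q]+[q+np.eye(3)[i]*8 for i in range(3)])));q=o.x
            if best is None or o.fun<best.fun:best=o
        q=best.x;p=np.array([q[0]/1e3,q[1]/1e3,q[2]/100]);res[n]=p
        print(n,np.round(p[:2]*1e3,1),np.round(np.degrees(p[2]),1),best.fun);tile(n,b,model(sg,.008,True,0,s2),p,m)
        tile(n,b,bl,p,bm)
    for n in('padL','padS','packL','packS'):res[n]=R[n]
    pickle.dump(res,open("pics/res1.pkl","wb"))
    im=np.vstack([np.hstack(tiles[:2]+tiles[2:3]),np.hstack(tiles[3:6])]);cv2.imwrite("pics/fit1.png",cv2.resize(im,None,fx=.66,fy=.66,interpolation=cv2.INTER_AREA))
E
python3 meas1.py
```

```text
[17.2 15.5  0.9  0.5 13.   3. ] 0.22937789594327546
trayL [561.6 349.4] -3.9
trayR [ 423.8 -164.8] 12.6
hangL [447.6 175.4] 3.2 0.310711094372001
hangR [400.8 356.6] -0.2 0.2874484280754494
```

View pics/fit1.png

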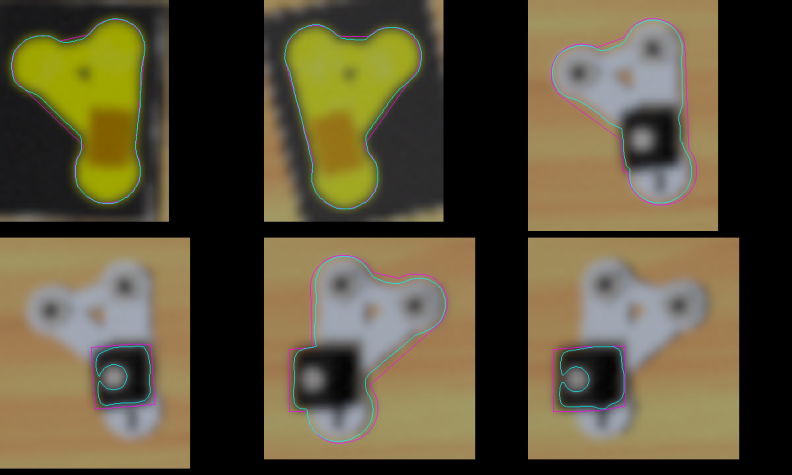

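```bash
cat > meas2.py <<'E'
from meas1 import *
r=pickle.load(open("pics/res1.pkl","rb"));sh=r['sh'].copy()
for n,sg in(('hangL',1),('hangR',-1)):
    b=jobs[n][3];m=fill(nonwood(up(T,b)))
    def c2(q):
        s2=sh.copy();s2[5]=q[3]/4
        return 1-iou(rend(T,model(sg,.008,True,0,s2),[q[0]/1e3,q[1]/1e3,q[2]/100],b),m)
    q=np.array([*r[n][:2]*1e3,r[n][2]*100,4.])
    for k in range(3):
        o=minimize(c2,q,method='Nelder-Mead',options=dict(initial_simplex=np.vstack([q]+[q+np.eye(4)[i]*6 for i in range(4)])));q=o.x
    print(n,np.round(q[:2],1),np.round(np.degrees(q[2]/100),1),q[3]/4,o.fun);r[n]=np.array([q[0]/1e3,q[1]/1e3,q[2]/100])
pickle.dump(r,open("pics/res2.pkl","wb"))
S=load("side0")
s0=sh.copy();s0[5]=0
L=[]
cl=lambda P:np.vstack([P,P[:1]])
for n,z in(('padL',.005),('padS',.005)):
    for rr in jobs[n][0][1:3]:L.append(cl(tf(circ(0,0,rr,z),[*r[n],0])))
for n in('packL','packS'):
    for rr in jobs[n][0][1:3]:
        for z in(0,.026):L.append(cl(tf(circ(0,0,rr,z),[*r[n],0])))
def bx(z0):
    f=lambda z:np.array([[-.018,-.013,z],[.018,-.013,z],[.018,.013,z],[-.018,.013,z],[-.018,-.013,z]]);return f(z0)
for n,sg in(('hangL',1),('hangR',-1)):
    for P in model(sg,0,False,.008,s0)[:3]:L.append(cl(tf(P,r[n])))
    L.append(tf(bx(.054),r[n]));L.append(tf(bx(.008),r[n]))
for n,sg in(('trayL',1),('trayR',-1)):
    for P in model(sg,0,False,.003,s0)[:3]:L.append(cl(tf(P,r[n])))
    L.append(tf(bx(.003),r[n]))
crop(S,200,95,135,130,6,"pics/s1.png",lines=L)
crop(S,200,205,135,100,6,"pics/s2.png",lines=L)
E
python3 meas2.py
```

```text
hangL [448.  176.5] 2.2 1.1399827941678335 0.05750338509406239
hangR [401.3 357.1] -1.6 1.1548199132403631 0.07444104373087101
```

View pics/s1.png

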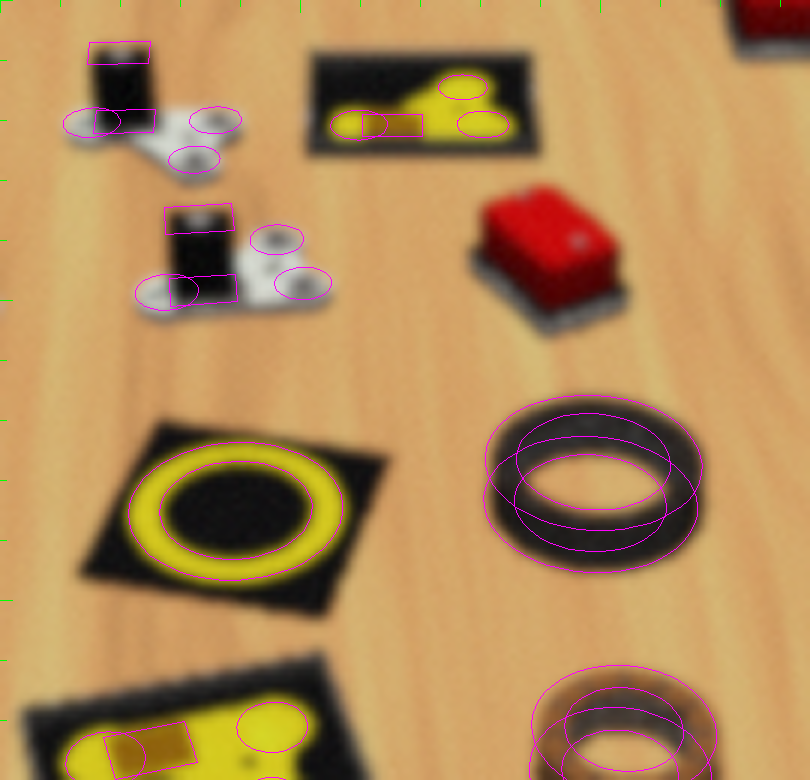

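View pics/s2.png

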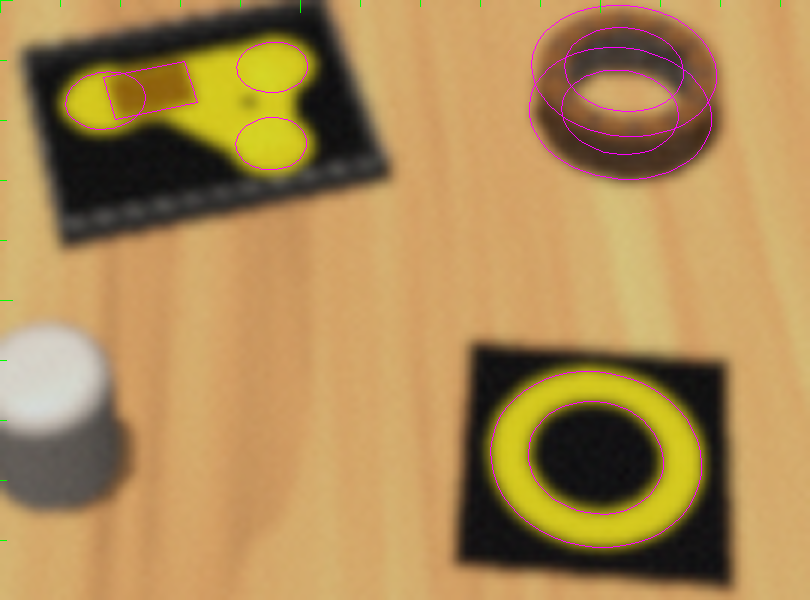

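```bash
cat > meas3.py <<'E'
from meas1 import *
S=load("side0");r=pickle.load(open("pics/res2.pkl","rb"));sh=r['sh'].copy();sh[5]=1.1
def box(P,pad=5):
    q=px(S,P);a=np.floor(q.min(0)).astype(int)-pad;b=np.ceil(q.max(0)).astype(int)+pad;return (a[0],a[1],b[0]-a[0],b[1]-a[1])
def nw(c):
    h=cv2.cvtColor(c,cv2.COLOR_RGB2HSV).astype(int);return (h[...,1]<80)|(h[...,2]<110)
def tn(c):
    h=cv2.cvtColor(c,cv2.COLOR_RGB2HSV).astype(int);return (h[...,2]<165)
tiles=[]
for n in('packL','packS','hangL','hangR'):
    sg=1 if n=='hangL' else -1;hg=n[0]=='h'
    p0=np.array([*r[n][:2],r[n][2] if hg else 0])
    if hg: o=model(sg,.008,True,0,sh);R=lambda s,p,b:rend(s,o,p,b)
    else: k=jobs[n][0];R=lambda s,p,b:render(s,k,0,p,b)>0
    b=box(tf(np.vstack(model(sg,.008,True,0,sh)) if hg else hulls(k,0)[0][0],p0))
    f=fill if hg else clean
    m=f((tn if n=='packS' else nw)(up(S,b)))
    bt=jobs[n][3];mt=f(jobs[n][4](up(T,bt)))
    for name,wt,ws in(('side',0,1),('top',1,0),('both',1,1)):
        def c(q):
            p=[q[0]/1e3,q[1]/1e3,q[2]/100];e=0
            if wt:e+=1-iou(R(T,p,bt),mt)
            if ws:e+=1-iou(R(S,p,b),m)
            return e+(0 if hg else 1e-4*q[2]**2)
        q=np.array([*p0[:2]*1e3,p0[2]*100])
        for kk in range(2):
            oo=minimize(c,q,method='Nelder-Mead',options=dict(initial_simplex=np.vstack([q]+[q+np.eye(3)[i]*5 for i in range(3)])));q=oo.x
        print(n,name,np.round(q[:2],1),np.round(np.degrees(q[2]/100),1),round(oo.fun,3))
    p=np.array([q[0]/1e3,q[1]/1e3,q[2]/100]);r[n]=p
    im=up(S,b)[:,:,::-1].copy()
    for mm,cc in((R(S,p,b),(255,0,255)),(m,(255,255,0))): cv2.drawContours(im,cv2.findContours(mm.astype(np.uint8),cv2.RETR_CCOMP,cv2.CHAIN_APPROX_NONE)[0],-1,cc,1)
    t=np.zeros((400,400,3),np.uint8);im=im[:400,:400];t[:im.shape[0],:im.shape[1]]=im;tiles.append(t)
pickle.dump(r,open("pics/res3.pkl","wb"))
cv2.imwrite("pics/fit3.png",cv2.resize(np.vstack([np.hstack(tiles[:2]),np.hstack(tiles[2:])]),(600,600),interpolation=cv2.INTER_AREA))
E
python3 meas3.py
```

```text
packL side [638.8  -4.4] 0.3 0.153
packL top [636.1  -5.8] 0.0 0.205
packL both [637.8  -5.7] 1.0 0.361
packS side [ 628.4 -190.2] 0.4 0.068
packS top [ 626.  -186.7] 0.0 0.111
packS both [ 626.8 -187.9] -0.8 0.26
hangL side [448.4 178.3] 4.1 0.133
hangL top [447.9 176.5] 2.4 0.058
hangL both [448.2 176.5] 2.6 0.196
hangR side [401.2 358.3] 0.9 0.149
hangR top [400.9 357.3] -1.7 0.074
hangR both [401.2 357.3] -1.6 0.229
```

View pics/fit3.png

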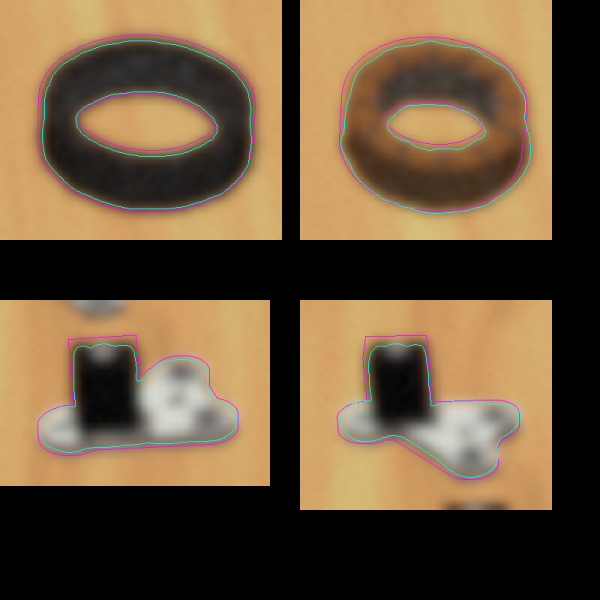

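Call:
drive_tool:
  increments:
    - [0,0,-0.98,0,0,0,0.45]
    - [0,0,-0.98,0,0,0,0.45]
    - [0,0,-0.98,0,0,0,0.45]
    - [0,0,-0.98,0,0,0,0.45]
    - [0,0,-0.98,0,0,0,0.45]
    - [0,0,-0.98,0,0,0,0.45]
    - [0,0,-0.98,0,0,0,0.45]
    - [0,0,-0.98,0,0,0,0.45]
    - [0,0,-0.98,0,0,0,0.45]
    - [0,0,-0.98,0,0,0,0.45]
    - [0,0,-0.98,0,0,0,0.45]
    - [0,0,-0.98,0,0,0,0.45]
    - [0,0,-0.98,0,0,0,0.45]

```text
t: 1.18
eef_pos: [0.1812, -0.5933, 0.2196]
orientation: [-179.7, -0.8, 93.4]
wrist_force: [0.3, 0.6, 0.6]
opening: 0.548
```

```bash
cat > go.py <<'E'
import sys,numpy as np
from scipy.spatial.transform import Rotation as R
from cell import readout
o=readout.get_obs()
a=sys.argv[1:]
tgt=np.array([float(v) for v in a[:3]])/1e3; yaw=float(a[3])
Rc=R.from_euler('xyz',o['orientation'],degrees=True);Rt=R.from_euler('xyz',[180,0,yaw],degrees=True)
d=Rc.inv().apply(tgt-o['eef_pos'])/.02; w=(Rc.inv()*Rt).as_rotvec()/.1
print("t %.2f"%o['t'],"pos",np.round(o['eef_pos']*1e3,1),"rpy",np.round(o['orientation'],2),"open",round(o['opening']*92,1),"F",np.round(o['wrist_force'],1))
print("total turn",np.round(w,2),"shift",np.round(d,2),"rows>=",round(max(abs(d).max(),abs(w).max()),1))
E
python3 go.py 682 -5 150 90
```

```text
t 1.18 pos [ 181.2 -593.3  219.6] rpy [-179.73   -0.78   93.35] open 50.4 F [0.3 0.6 0.6]
total turn [-0.05 -0.13  0.59] shift [27.85 26.74  3.73] rows>= 27.8
```

Call:
drive_tool:
  increments:
    - [0,0,0.2,0.5,0.5,0,0.45]
    - [0,0,0.2,0.98,0.93,0,0.45]
    - [0,0,0.1,0.98,0.93,0,0.45]
    - [0,0,0,0.98,0.93,0,0.45]
    - [0,0,0,0.98,0.93,0,0.45]
    - [0,0,0,0.98,0.93,0,0.45]
    - [0,0,0,0.98,0.93,0,0.45]
    - [0,0,0,0.98,0.93,0,0.45]
    - [0,0,0,0.98,0.93,0,0.45]
    - [0,0,0,0.98,0.93,0,0.45]
    - [0,0,0,0.98,0.93,0,0.45]
    - [0,0,0,0.98,0.93,0,0.45]
    - [0,0,0,0.98,0.93,0,0.45]
    - [0,0,0,0.98,0.93,0,0.45]
    - [0,0,0,0.98,0.93,0,0.45]
    - [0,0,0,0.98,0.93,0,0.45]
    - [0,0,0,0.98,0.93,0,0.45]
    - [0,0,0,0.98,0.93,0,0.45]
    - [0,0,0,0.98,0.93,0,0.45]
    - [0,0,0,0.98,0.93,0,0.45]

```text
t: 2.85
eef_pos: [0.5438, -0.1924, 0.2138]
orientation: [-178.9, -1.2, 89.9]
wrist_force: [1.4, -0.5, 1.0]
opening: 0.549
```

```bash
python3 go.py 682 -5 100 90
```

```text
t 2.85 pos [ 543.8 -192.4  213.8] rpy [-178.88   -1.18   89.85] open 50.5 F [ 1.4 -0.5  1. ]
total turn [-0.19 -0.21 -0.02] shift [9.27 7.   5.74] rows>= 9.3
```

Call:
drive_tool:
  increments:
    - [-0.02,-0.02,0,0.95,0.7,0.4,0.45]
    - [-0.02,-0.02,0,0.95,0.7,0.5,0.45]
    - [-0.02,-0.02,0,0.95,0.7,0.6,0.45]
    - [-0.02,-0.02,0,0.95,0.7,0.6,0.45]
    - [-0.02,-0.02,0,0.95,0.7,0.6,0.45]
    - [-0.02,-0.02,0,0.95,0.7,0.6,0.45]
    - [-0.02,-0.02,0,0.95,0.7,0.6,0.45]
    - [-0.02,-0.02,0,0.95,0.7,0.6,0.45]
    - [-0.02,-0.02,0,0.8,0.6,0.6,0.45]
    - [-0.02,-0.02,0,0.4,0.3,0.3,0.45]
    - [0,0,0,0,0,0,0.45]
    - [0,0,0,0,0,0,0.45]

```text
t: 3.85
eef_pos: [0.6789, 0.0, 0.0967]
orientation: [-179.7, -0.1, 90.2]
wrist_force: [0.4, -0.7, -0.1]
opening: 0.547
```

```bash
python3 go.py 682 -5 3 90
```

```text
t 3.85 pos [678.9   0.   96.7] rpy [-1.7973e+02 -1.0000e-01  9.0230e+01] open 50.4 F [ 0.4 -0.7 -0.1]
total turn [-0.05 -0.02  0.04] shift [-0.26  0.18  4.69] rows>= 4.7
```

Call:
drive_tool:
  increments:
    - [-0.03,0,0,-0.1,0.1,0.4,0.45]
    - [-0.02,0,0,-0.1,0.1,0.6,0.45]
    - [0,0,0,-0.06,0,0.6,0.45]
    - [0,0,0,0,0,0.6,0.45]
    - [0,0,0,0,0,0.6,0.45]
    - [0,0,0,0,0,0.6,0.45]
    - [0,0,0,0,0,0.4,0.45]
    - [0,0,0,0,0,0.2,0.45]
    - [0,0,0,0,0,0,0.45]

```text
t: 4.6
eef_pos: [0.6811, -0.0148, 0.0091]
orientation: [-180.0, 0.1, 89.7]
wrist_force: [-0.7, 0.2, -0.1]
opening: 0.547
```

```bash
python3 go.py 682 -5 3 90
```

```text
t 4.60 pos [681.1 -14.8   9.1] rpy [-1.7999e+02  1.4000e-01  8.9750e+01] open 50.3 F [-0.7  0.2 -0.1]
total turn [-0.    0.02 -0.04] shift [0.49 0.04 0.3 ] rows>= 0.5
```

Call:
drive_tool:
  increments:
    - [0,0,0,0.25,0.02,0.15,0.45]
    - [0,0,0,0.2,0.02,0.1,0.45]
    - [0,0,0,0,0,0,0.45]
    - [0,0,0,0,0,0,0.45]

```text
t: 4.93
eef_pos: [0.6827, -0.0038, 0.0042]
orientation: [180.0, 0.1, 89.8]
wrist_force: [0.1, 0.9, 0.6]
opening: 0.549
```

```bash
python3 go.py 682 -5 3 90
```

```text
t 4.93 pos [682.7  -3.8   4.2] rpy [1.7995e+02 1.0000e-01 8.9790e+01] open 50.6 F [0.1 0.9 0.6]
total turn [ 0.01  0.02 -0.04] shift [-0.06 -0.03  0.06] rows>= 0.1
```

Close. The offset at the grip only sets where along the ring I hold it.

Call:
drive_tool:
  increments:
    - [0,0,0,-0.05,0,0,0.7]
    - [0,0,0,0,0,0,1]
    - [0,0,0,0,0,0,1]
    - [0,0,0,0,0,0,1]
    - [0,0,0,0,0,0,1]
    - [0,0,0,0,0,0,1]
    - [0,0,0,0,0,0,1]
    - [0,0,0,0,0,0,1]

```text
t: 5.6
eef_pos: [0.6838, -0.0046, 0.0061]
orientation: [179.8, 0.1, 89.8]
wrist_force: [0.2, -0.1, -0.2]
opening: 0.157
```

```bash
python3 go.py 682 -5 3 90; python3 - <<'E'
from cell import snapshot
from h import *
s=snapshot("side");pickle.dump(s,open("pics/g1.pkl","wb"))
crop(s,250,120,130,100,5,"pics/g1.png")
E
```

```text
t 5.60 pos [683.8  -4.6   6.1] rpy [1.7978e+02 9.0000e-02 8.9800e+01] open 14.4 F [ 0.2 -0.1 -0.2]
total turn [ 0.04  0.02 -0.03] shift [-0.02 -0.09  0.15] rows>= 0.2
```

View pics/g1.png

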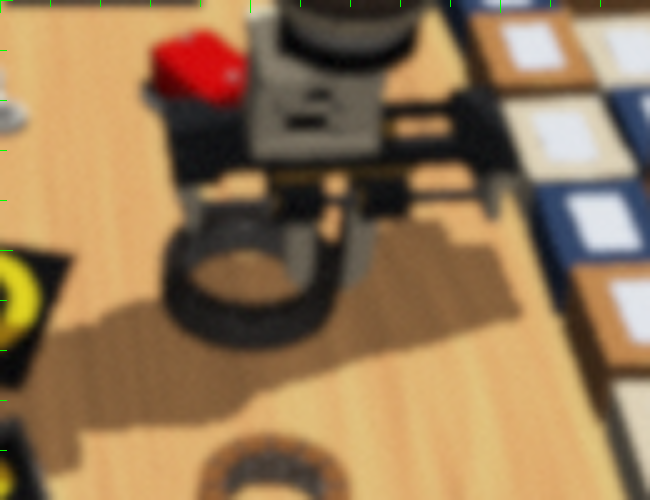

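Call:
drive_tool:
  increments:
    - [0,0,0,0,0,-0.3,1]
    - [0,0,0,0,0,-0.6,1]
    - [0,0,0,0,0,-0.6,1]
    - [0,0,0,0,-0.4,-0.5,1]
    - [0,0,0,0,-0.8,-0.2,1]
    - [0,0,0,0,-0.9,0,1]
    - [0,0,0,0,-0.9,0,1]
    - [0,0,0,0,-0.9,0,1]
    - [0,0,0,0,-0.9,0,1]
    - [0,0,0,0,-0.9,0,1]
    - [0,0,0,0,-0.9,0,1]
    - [0,0,0,0,-0.9,0,1]
    - [0,0,0,0,-0.6,0,1]
    - [0,0,0,0,-0.3,0,1]
    - [0,0,0,0,0,0,1]
    - [0,0,0,0,0,0,1]

```text
t: 6.98
eef_pos: [0.5061, -0.0043, 0.0666]
orientation: [179.0, 0.3, 89.8]
wrist_force: [-0.8, 0.2, -2.4]
opening: 0.155
```

```bash
python3 go.py 507.6 -5.7 12 89.8
```

```text
t 6.98 pos [506.1  -4.3  66.6] rpy [178.99   0.29  89.78] open 14.2 F [-0.8  0.2 -2.4]
total turn [ 0.18  0.05 -0.  ] shift [-0.06  0.03  2.73] rows>= 2.7
```

Call:
drive_tool:
  increments:
    - [0.08,0.03,0,-0.03,0.03,0.2,1]
    - [0.08,0.02,0,-0.03,0,0.5,1]
    - [0,0,0,0,0,0.5,1]
    - [0,0,0,0,0,0.5,1]
    - [0,0,0,0,0,0.4,1]
    - [0,0,0,0,0,0.2,1]
    - [0,0,0,0,0,0,1]
    - [0,0,0,0,0,0,1]

```text
t: 7.65
eef_pos: [0.5103, -0.0054, 0.0144]
orientation: [180.0, -0.1, 89.7]
wrist_force: [0.2, 0.0, -2.1]
opening: 0.155
```

```bash
python3 go.py 507.6 -5.7 12 89.8; cat > snap.py <<'E'
import sys
from cell import snapshot
from h import *
n=sys.argv[1]
for c in("top","side"):
    s=snapshot(c);pickle.dump(s,open(f"pics/{n}{c}.pkl","wb"))
E
python3 snap.py g2; python3 - <<'E'
from h import *
from fit import circ
S=load("g2side");T=load("g2top")
L=[np.vstack([c,c[:1]]) for c in (circ(.4631,-.0061,.052,.005),circ(.4631,-.0061,.037,.005),circ(.4631,-.0061,.052,.031),circ(.4631,-.0061,.037,.031))]
crop(S,205,155,70,60,8,"pics/g2s.png",lines=L)
crop(T,205,170,70,60,8,"pics/g2t.png",lines=L)
E
```

```text
t 7.65 pos [510.3  -5.4  14.4] rpy [ 1.7996e+02 -9.0000e-02  8.9730e+01] open 14.3 F [ 0.2  0.  -2.1]
total turn [ 0.01 -0.01 -0.01] shift [-0.01 -0.13  0.12] rows>= 0.1
```

View pics/g2s.png

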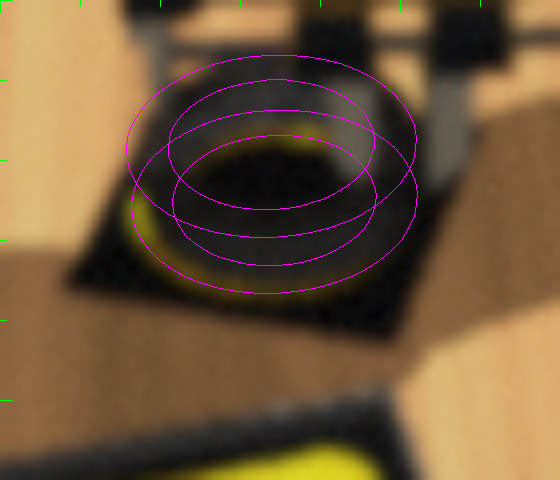

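View pics/g2t.png

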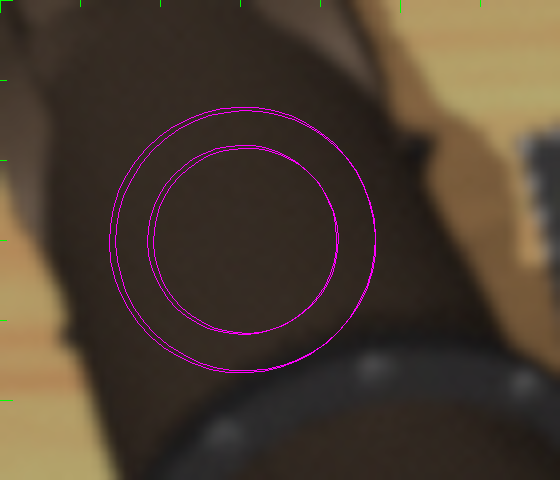

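Call:
drive_tool:
  increments:
    - [0,0,0,-0.02,-0.1,0,1]
    - [0,0,0,0,-0.05,0.05,1]
    - [0,0,0,0,0,0.05,1]
    - [0,0,0,0,0,0,1]

```text
t: 8.08
eef_pos: [0.5081, -0.0058, 0.0141]
orientation: [179.8, -0.1, 89.7]
wrist_force: [0.7, -0.4, -3.0]
opening: 0.156
```

```bash
python3 go.py 507.6 -5.7 11.5 89.8; python3 snap.py g3; python3 - <<'E'
from h import *
S=load("g3side")
crop(S,205,155,70,60,8,"pics/g3s.png")
E
```

```text
t 8.08 pos [508.1  -5.8  14.1] rpy [ 1.7977e+02 -8.0000e-02  8.9730e+01] open 14.4 F [ 0.7 -0.4 -3. ]
total turn [ 0.04 -0.01 -0.01] shift [ 0.   -0.03  0.13] rows>= 0.1
```

View pics/g3s.png

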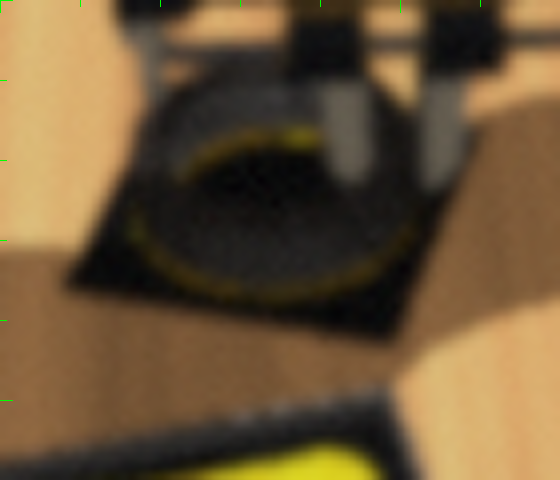

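Call:
drive_tool:
  increments:
    - [0,0,0,0,0,0.1,1]
    - [0,0,0,0,0,0.1,1]
    - [0,0,0,0,0,0,1]

```text
t: 8.43
eef_pos: [0.5087, -0.0058, 0.0108]
orientation: [179.7, -0.1, 89.7]
wrist_force: [-1.4, -0.1, -1.0]
opening: 0.154
```

```bash
python3 go.py 507.6 -5.7 11 89.8
```

```text
t 8.43 pos [508.7  -5.8  10.8] rpy [ 1.7969e+02 -7.0000e-02  8.9720e+01] open 14.2 F [-1.4 -0.1 -1. ]
total turn [ 0.05 -0.01 -0.01] shift [ 0.   -0.06 -0.01] rows>= 0.1
```

Call:
drive_tool:
  increments:
    - [0,0,0,0,-0.03,0.05,1]
    - [0,0,0,0,0,0,0.8]
    - [0,0,0,0,0,0,0.6]
    - [0,0,0,0,0,0,0.5]
    - [0,0,0,0,0,0,0.48]
    - [0,0,0,0,0,0,0.48]
    - [0,0,0,0,0,-0.3,0.48]
    - [0,0,0,0,0,-0.6,0.48]
    - [0,0,0,0,0,-0.7,0.48]
    - [0,0,0,0,0,-0.8,0.48]
    - [0,0,0,0,0,-0.8,0.48]
    - [0,0,0,0,0,-0.6,0.48]

```text
t: 9.43
eef_pos: [0.5064, -0.0055, 0.0886]
orientation: [179.9, -0.1, 89.8]
wrist_force: [-0.1, 0.1, -0.8]
opening: 0.519
```

```bash
python3 go.py 659 -188.5 110 90; python3 snap.py g4; python3 - <<'E'
from h import *
S=load("g4side")
crop(S,205,155,70,60,8,"pics/g4s.png")
E
```

```text
t 9.43 pos [506.4  -5.5  88.6] rpy [ 1.7993e+02 -6.0000e-02  8.9780e+01] open 47.8 F [-0.1  0.1 -0.8]
total turn [ 0.01 -0.01 -0.04] shift [-9.12  7.67 -1.07] rows>= 9.1
```

View pics/g4s.png

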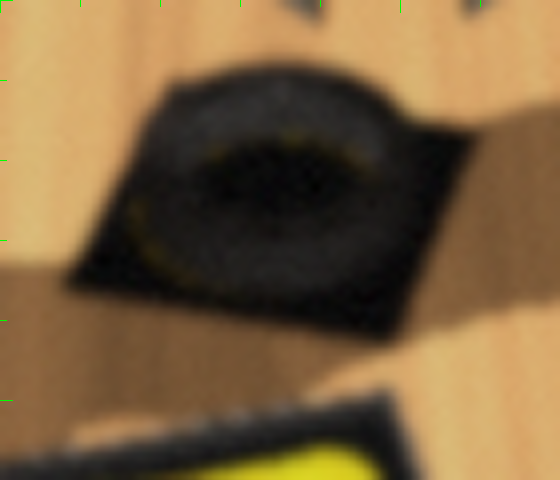

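Call:
drive_tool:
  increments:
    - [0,0,0,-0.4,0.35,0,0.6]
    - [0,0,0,-0.9,0.75,0,0.6]
    - [0,0,0,-0.9,0.75,0,0.6]
    - [0,0,0,-0.9,0.75,0,0.6]
    - [0,0,0,-0.9,0.75,0,0.6]
    - [0,0,0,-0.9,0.75,0,0.6]
    - [0,0,0,-0.9,0.75,0,0.6]
    - [0,0,0,-0.9,0.75,0,0.6]
    - [0,0,0,-0.9,0.75,0,0.6]
    - [0,0,0,-0.9,0.75,0,0.6]
    - [0,0,0,-0.6,0.5,0,0.6]
    - [0,0,0,-0.3,0.2,0,0.6]
    - [0,0,0,0,0,0,0.6]
    - [0,0,0,0,0,0,0.6]

```text
t: 10.7
eef_pos: [0.6661, -0.2134, 0.074]
orientation: [-179.3, 0.1, 89.7]
wrist_force: [-0.2, -0.2, -0.1]
opening: 0.4
```

```bash
python3 go.py 659 -188.5 4 90
```

```text
t 10.70 pos [ 666.1 -213.4   74. ] rpy [-1.7932e+02  1.0000e-01  8.9740e+01] open 36.8 F [-0.2 -0.2 -0.1]
total turn [-0.12  0.02 -0.05] shift [ 1.25 -0.32  3.5 ] rows>= 3.5
```

Call:
drive_tool:
  increments:
    - [-0.06,0,0,0.4,-0.15,0.1,0.6]
    - [-0.05,0,0,0.5,-0.15,0.3,0.6]
    - [0,0,0,0.2,0,0.5,0.6]
    - [0,0,0,0,0,0.5,0.6]
    - [0,0,0,0,0,0.5,0.6]
    - [0,0,0,0,0,0,0.6]
    - [0,0,0,0,0,0,0.6]

```text
t: 11.28
eef_pos: [0.6562, -0.1835, 0.0318]
orientation: [-179.8, -0.1, 90.1]
wrist_force: [-0.1, 0.7, 0.7]
opening: 0.399
```

```bash
python3 go.py 659 -188.5 4 90;python3 snap.py g5; python3 - <<'E'
from h import *
T=load("g5top");S=load("g5side")
crop(T,205,120,140,110,5,"pics/g5t.png")
crop(S,270,190,80,60,7,"pics/g5s.png")
E
```

```text
t 11.28 pos [ 656.2 -183.5   31.8] rpy [-1.7981e+02 -6.0000e-02  9.0110e+01] open 36.7 F [-0.1  0.7  0.7]
total turn [-0.03 -0.01  0.02] shift [-0.25  0.15  1.39] rows>= 1.4
```

View pics/g5t.png

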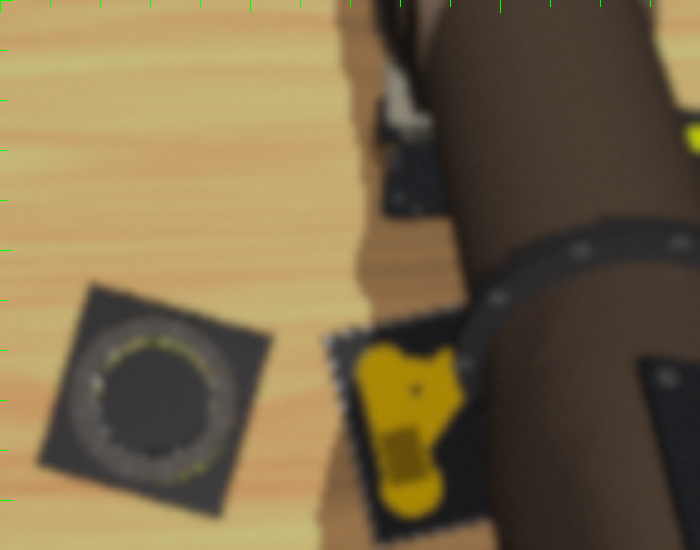

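View pics/g5s.png

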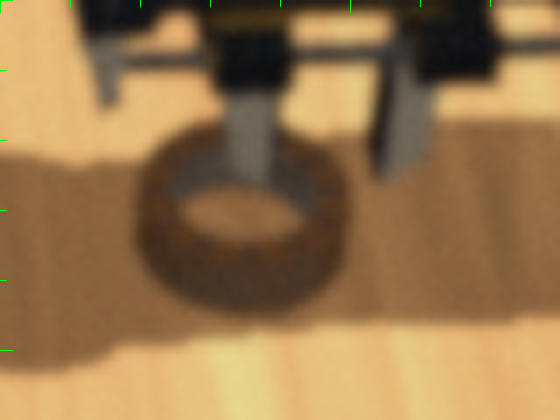

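Call:
drive_tool:
  increments:
    - [0,0,0,-0.1,0.1,0.3,0.6]
    - [0,0,0,-0.1,0.05,0.5,0.6]
    - [0,0,0,-0.05,0,0.3,0.6]
    - [0,0,0,0,0,0.1,0.6]
    - [0,0,0,0,0,0,0.6]

```text
t: 11.8
eef_pos: [0.6607, -0.1913, 0.0065]
orientation: [-180.0, 0.0, 90.0]
wrist_force: [-0.7, 0.5, -0.5]
opening: 0.4
```

```bash
python3 go.py 659 -188.5 4 90
```

```text
t 11.80 pos [ 660.7 -191.3    6.5] rpy [-1.7996e+02  2.0000e-02  8.9960e+01] open 36.8 F [-0.7  0.5 -0.5]
total turn [-0.01  0.   -0.01] shift [ 0.14 -0.08  0.13] rows>= 0.1
```

Call:
drive_tool:
  increments:
    - [0,0,0,0.12,-0.05,0.1,0.6]
    - [0,0,0,0,0,0,0.6]
    - [0,0,0,0,0,0,0.8]
    - [0,0,0,0,0,0,1]
    - [0,0,0,0,0,0,1]
    - [0,0,0,0,0,0,1]
    - [0,0,0,0,0,0,1]
    - [0,0,0,0,0,0,1]

```text
t: 12.47
eef_pos: [0.6596, -0.1885, 0.0047]
orientation: [-180.0, 0.0, 90.0]
wrist_force: [0.8, 0.4, -1.7]
opening: 0.163
```

```bash
python3 go.py 624 -366 60 90;python3 snap.py g6; python3 - <<'E'
from h import *
S=load("g6side")
crop(S,270,190,80,60,7,"pics/g6s.png")
E
```

```text
t 12.47 pos [ 659.6 -188.5    4.7] rpy [-1.7997e+02  2.0000e-02  8.9970e+01] open 15.0 F [ 0.8  0.4 -1.7]
total turn [-0.01  0.   -0.01] shift [-8.88 -1.78 -2.76] rows>= 8.9
```

View pics/g6s.png

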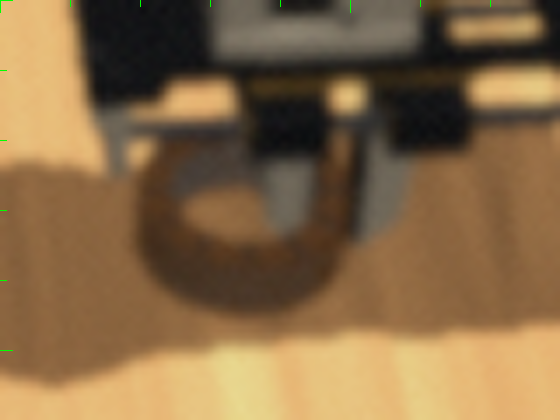

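Call:
drive_tool:
  increments:
    - [0,0,0,0,0,-0.3,1]
    - [0,0,0,0,0,-0.5,1]
    - [0,0,0,-0.3,0,-0.5,1]
    - [0,0,0,-0.6,-0.1,-0.4,1]
    - [0,0,0,-0.9,-0.2,0,1]
    - [0,0,0,-0.9,-0.2,0,1]
    - [0,0,0,-0.9,-0.2,0,1]
    - [0,0,0,-0.9,-0.2,0,1]
    - [0,0,0,-0.9,-0.2,0,1]
    - [0,0,0,-0.9,-0.2,0,1]
    - [0,0,0,-0.8,-0.2,0,1]
    - [0,0,0,-0.5,-0.2,0,1]
    - [0,0,0,-0.3,-0.1,0,1]
    - [0,0,0,0,0,0,1]
    - [0,0,0,0,0,0,1]

```text
t: 13.82
eef_pos: [0.621, -0.3676, 0.0544]
orientation: [179.5, 0.5, 89.6]
wrist_force: [0.6, 0.8, -2.5]
opening: 0.162
```

```bash
python3 go.py 623.2 -366 12 90
```

```text
t 13.82 pos [ 621.  -367.6   54.4] rpy [179.53   0.49  89.65] open 14.9 F [ 0.6  0.8 -2.5]
total turn [ 0.08  0.09 -0.06] shift [0.1  0.09 2.12] rows>= 2.1
```

Call:
drive_tool:
  increments:
    - [0.04,0.04,-0.03,0.05,0.07,0.2,1]
    - [0.04,0.04,-0.03,0.04,0.02,0.4,1]
    - [0,0,0,0,0,0.4,1]
    - [0,0,0,0,0,0.4,1]
    - [0,0,0,0,0,0.2,1]
    - [0,0,0,0,0,0,1]
    - [0,0,0,0,0,0,1]

```text
t: 14.4
eef_pos: [0.625, -0.3585, 0.0178]
orientation: [-179.9, -0.3, 90.5]
wrist_force: [1.4, -0.2, -1.8]
opening: 0.164
```

```bash
python3 go.py 623.2 -366 11 90;python3 snap.py g7; python3 - <<'E'
from h import *
crop(load("g7side"),265,255,80,60,7,"pics/g7s.png")
crop(load("g7top"),320,125,60,60,7,"pics/g7t.png")
E
```

```text
t 14.40 pos [ 625.  -358.5   17.8] rpy [-179.91   -0.27   90.47] open 15.1 F [ 1.4 -0.2 -1.8]
total turn [-0.02 -0.05  0.08] shift [-0.38 -0.09  0.34] rows>= 0.4
```

View pics/g7s.png

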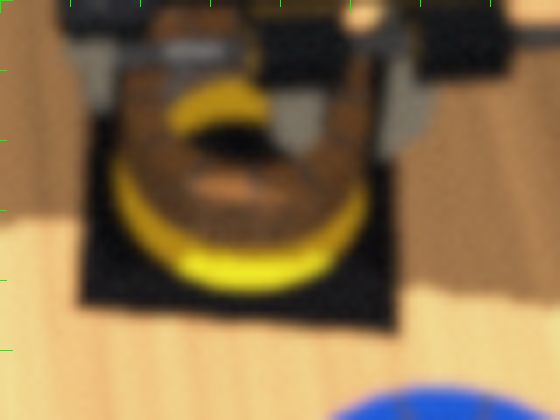

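View pics/g7t.png

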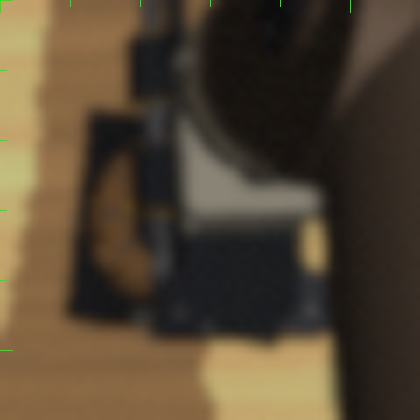

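Call:
drive_tool:
  increments:
    - [0,-0.03,0.05,-0.2,-0.05,0,1]
    - [0,0,0.03,-0.15,-0.03,0.05,1]
    - [0,0,0,0,0,0,1]
    - [0,0,0,0,0,0,1]
    - [0,0,0,0,0,0,1]

```text
t: 14.92
eef_pos: [0.624, -0.3678, 0.0188]
orientation: [179.9, 0.0, 89.9]
wrist_force: [-0.2, -0.2, -2.2]
opening: 0.165
```

```bash
python3 go.py 623.2 -366 11 90;python3 snap.py g8; python3 - <<'E'
from h import *
crop(load("g8side"),265,255,80,60,7,"pics/g8s.png")
E
```

```text
t 14.92 pos [ 624.  -367.8   18.8] rpy [1.7994e+02 4.0000e-02 8.9890e+01] open 15.2 F [-0.2 -0.2 -2.2]
total turn [ 0.01  0.01 -0.02] shift [ 0.09 -0.04  0.39] rows>= 0.4
```

View pics/g8s.png

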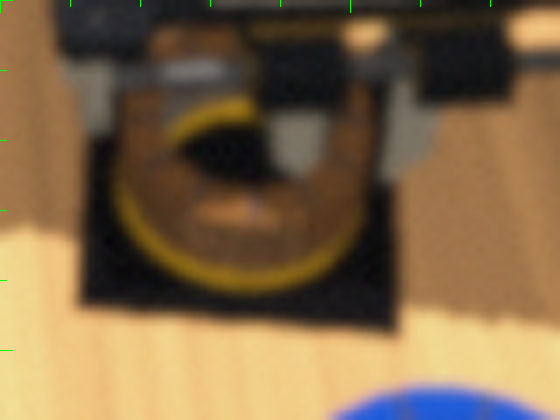

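Call:
drive_tool:
  increments:
    - [0,0,0,0.06,-0.03,0.1,1]
    - [0,0,0,0,0,0.15,1]
    - [0,0,0,0,0,0.1,1]
    - [0,0,0,0,0,0,1]
    - [0,0,0,0,0,0,1]

```text
t: 15.43
eef_pos: [0.6234, -0.3657, 0.011]
orientation: [179.9, 0.0, 89.9]
wrist_force: [-0.4, 0.7, -1.8]
opening: 0.165
```

```bash
python3 go.py 623.2 -366 9.7 90;python3 snap.py g9; python3 - <<'E'
from h import *
crop(load("g9side"),265,255,80,60,7,"pics/g9s.png")
E
```

```text
t 15.43 pos [ 623.4 -365.7   11. ] rpy [1.7994e+02 1.0000e-02 8.9930e+01] open 15.1 F [-0.4  0.7 -1.8]
total turn [ 0.01  0.   -0.01] shift [-0.02 -0.01  0.06] rows>= 0.1
```

View pics/g9s.png

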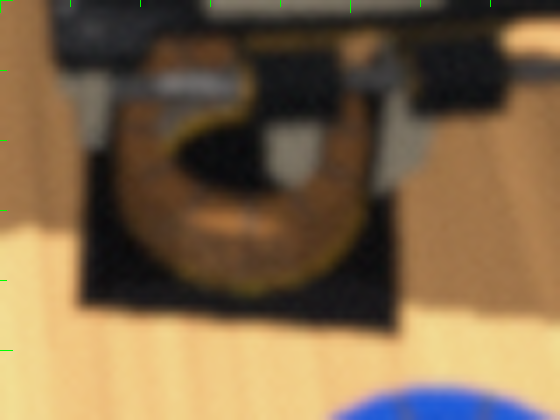

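Call:
drive_tool:
  increments:
    - [0,0,0,0,0,0.06,1]
    - [0,0,0,0,0,0.02,1]
    - [0,0,0,0,0,0,0.8]
    - [0,0,0,0,0,0,0.65]
    - [0,0,0,0,0,0,0.62]
    - [0,0,0,0,0,0,0.62]
    - [0,0,0,0,0,0,0.62]
    - [0,0,0,0,0,-0.3,0.62]
    - [0,0,0,0,0,-0.6,0.62]
    - [0,0,0,0,0,-0.8,0.62]
    - [0,0,0,0,0,-0.9,0.62]
    - [0,0,0,0,0,-0.9,0.62]
    - [0,0,0,0,0,-0.9,0.62]
    - [0,0,0,0,0,-0.9,0.62]
    - [0,0,0,0,0,-0.4,0.62]

```text
t: 16.78
eef_pos: [0.6235, -0.3653, 0.134]
orientation: [179.9, 0.0, 90.0]
wrist_force: [1.1, -0.4, 0.8]
opening: 0.38
```

```bash
python3 go.py 448 177 130 93;python3 snap.py g10; python3 - <<'E'
from h import *
crop(load("g10side"),265,255,80,60,7,"pics/g10s.png")
E
```

```text
t 16.78 pos [ 623.5 -365.3  134. ] rpy [1.7987e+02 1.0000e-02 8.9960e+01] open 35.0 F [ 1.1 -0.4  0.8]
total turn [ 0.02  0.   -0.53] shift [27.11 -8.79  0.18] rows>= 27.1
```

View pics/g10s.png

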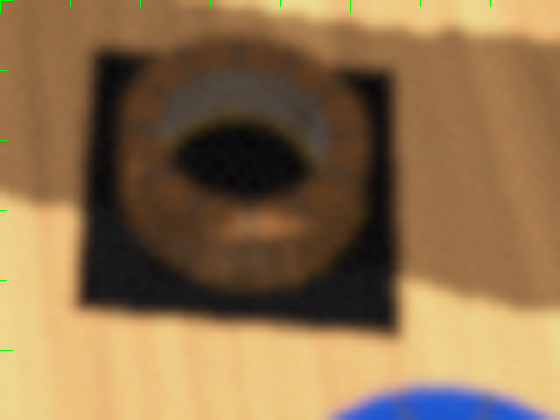

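Call:
drive_tool:
  increments:
    - [0,0,0,0.4,-0.12,0,0.3]
    - [0,0,0,0.8,-0.25,0,0.3]
    - [0,0,-0.1,1,-0.32,0,0.3]
    - [0,0,-0.1,1,-0.32,0,0.3]
    - [0,0,-0.1,1,-0.32,0,0.3]
    - [0,0,-0.1,1,-0.32,0,0.3]
    - [0,0,0,1,-0.32,0,0.3]
    - [0,0,0,1,-0.32,0,0.3]
    - [0,0,0,1,-0.32,0,0.3]
    - [0,0,0,1,-0.32,0,0.3]
    - [0,0,0,1,-0.32,0,0.3]
    - [0,0,0,1,-0.32,0,0.3]
    - [0,0,0,1,-0.32,0,0.3]
    - [0,0,0,1,-0.32,0,0.3]
    - [0,0,0,1,-0.32,0,0.3]
    - [0,0,0,1,-0.32,0,0.3]
    - [0,0,0,1,-0.32,0,0.3]
    - [0,0,0,1,-0.32,0,0.3]
    - [0,0,0,1,-0.32,0,0.3]
    - [0,0,0,1,-0.32,0,0.3]

```text
t: 18.55
eef_pos: [0.4572, 0.0376, 0.1118]
orientation: [-177.9, -0.5, 92.2]
wrist_force: [0.7, 0.4, 0.1]
opening: 0.703
```

```bash
python3 go.py 448 177 130 92.5
```

```text
t 18.55 pos [457.2  37.6 111.8] rpy [-177.85   -0.54   92.21] open 64.7 F [0.7 0.4 0.1]
total turn [-0.37 -0.1  -0.05] shift [ 6.99 -0.22 -0.84] rows>= 7.0
```

Call:
drive_tool:
  increments:
    - [-0.1,-0.03,0,0.9,-0.02,-0.2,0.3]
    - [-0.1,-0.03,0,0.9,-0.02,-0.1,0.3]
    - [-0.06,-0.02,0,0.9,-0.02,-0.1,0.3]
    - [-0.05,0,0,0.9,-0.02,0,0.3]
    - [-0.05,0,0,0.9,0,0,0.3]
    - [0,0,0,0.7,0,0,0.3]
    - [0,0,0,0.4,0,0,0.3]
    - [0,0,0,0.2,0,0,0.3]
    - [0,0,0,0,0,0,0.3]
    - [0,0,0,0,0,0,0.3]
    - [0,0,0,0,0,0,0.3]

```text
t: 19.47
eef_pos: [0.4346, 0.1613, 0.1117]
orientation: [-178.9, 0.1, 92.8]
wrist_force: [0.6, -0.1, 0.7]
opening: 0.699
```

```bash
python3 go.py 448 177 13 92.5
```

```text
t 19.47 pos [434.6 161.3 111.7] rpy [-1.7889e+02  6.0000e-02  9.2770e+01] open 64.3 F [ 0.6 -0.1  0.7]
total turn [-0.19  0.01  0.05] shift [0.76 0.8  4.92] rows>= 4.9
```

Call:
drive_tool:
  increments:
    - [-0.1,0,0,0.3,0.3,0.2,0.3]
    - [-0.09,0,0.04,0.3,0.3,0.5,0.3]
    - [0,0,0,0.15,0.2,0.6,0.3]
    - [0,0,0,0,0,0.6,0.3]
    - [0,0,0,0,0,0.3,0.3]
    - [0,0,0,0,0,0,0.3]
    - [0,0,0,0,0,0,0.3]

```text
t: 20.05
eef_pos: [0.4532, 0.1744, 0.0633]
orientation: [179.9, 0.1, 92.1]
wrist_force: [-0.5, 0.1, 0.2]
opening: 0.696
```

```bash
python3 go.py 448 177 13 92.5;python3 snap.py g11; python3 - <<'E'
from h import *
crop(load("g11side"),200,95,100,80,7,"pics/g11s.png")
E
```

```text
t 20.05 pos [453.2 174.4  63.3] rpy [1.7989e+02 1.4000e-01 9.2130e+01] open 64.0 F [-0.5  0.1  0.2]
total turn [ 0.02  0.02 -0.06] shift [ 0.15 -0.26  2.51] rows>= 2.5
```

View pics/g11s.png

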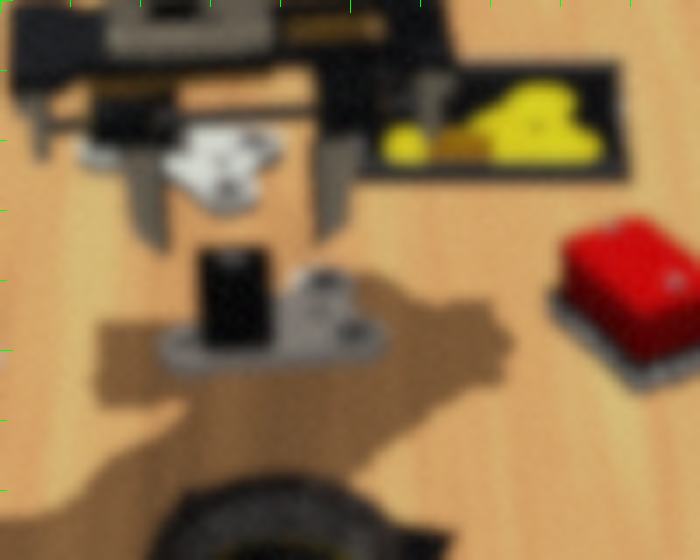

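Call:
drive_tool:
  increments:
    - [0,0,-0.04,0.1,-0.15,0.3,0.3]
    - [0,0,0,0.05,-0.1,0.5,0.3]
    - [0,0,0,0,0,0.5,0.3]
    - [0,0,0,0,0,0.5,0.3]
    - [0,0,0,0,0,0.4,0.3]
    - [0,0,0,0,0,0.1,0.3]
    - [0,0,0,0,0,0,0.3]
    - [0,0,0,0,0,0,0.3]

```text
t: 20.82
eef_pos: [0.448, 0.1775, 0.0134]
orientation: [179.8, 0.1, 92.4]
wrist_force: [0.0, -0.5, -0.1]
opening: 0.703
```

```bash
python3 go.py 448 177 13 92.5
```

```text
t 20.82 pos [448.  177.5  13.4] rpy [1.7979e+02 1.2000e-01 9.2380e+01] open 64.7 F [ 0.  -0.5 -0.1]
total turn [ 0.04  0.02 -0.02] shift [-0.03 -0.    0.02] rows>= 0.0
```

Call:
drive_tool:
  increments:
    - [0,0,0,0,0,0,0.5]
    - [0,0,0,0,0,0,0.7]
    - [0,0,0,0,0,0,1]
    - [0,0,0,0,0,0,1]
    - [0,0,0,0,0,0,1]
    - [0,0,0,0,0,0,1]
    - [0,0,0,0,0,0,1]
    - [0,0,0,0,0,0,1]

```text
t: 21.48
eef_pos: [0.4486, 0.1775, 0.0144]
orientation: [179.7, 0.1, 92.4]
wrist_force: [0.1, 0.3, -0.9]
opening: 0.393
```

```bash
python3 go.py 562 349 80 86
```

```text
t 21.48 pos [448.6 177.5  14.4] rpy [1.7972e+02 9.0000e-02 9.2350e+01] open 36.1 F [ 0.1  0.3 -0.9]
total turn [0.05 0.01 1.11] shift [ 8.33  6.03 -3.26] rows>= 8.3
```

Call:
drive_tool:
  increments:
    - [0,0,0,0,0,-0.3,1]
    - [0,0,0,0,0,-0.6,1]
    - [0,0,0,0,0,-0.7,1]
    - [0,0,0,0,0,-0.7,1]
    - [0,0,0.1,0.3,0.2,-0.5,1]
    - [0,0,0.2,0.8,0.6,-0.2,1]
    - [0,0,0.2,0.9,0.7,0,1]
    - [0,0,0.2,0.9,0.7,0,1]
    - [0,0,0.1,0.9,0.7,0,1]
    - [0,0,0.1,0.9,0.7,0,1]
    - [0,0,0.1,0.9,0.7,0,1]
    - [0,0,0,0.9,0.6,0,1]
    - [0,0,0,0.5,0.4,0,1]
    - [0,0,0,0.3,0.2,0,1]
    - [0,0,0,0,0,0,1]
    - [0,0,0,0,0,0,1]
    - [0,0,0,0,0,0,1]

```text
t: 22.9
eef_pos: [0.5603, 0.3217, 0.0783]
orientation: [-179.7, 0.5, 86.3]
wrist_force: [0.4, 0.2, -3.4]
opening: 0.392
```

```bash
python3 go.py 562 349 17 86; cat > tray.py <<'E'
from meas1 import *
r=pickle.load(open("pics/res3.pkl","rb"))
for n,sg,b in(('trayL',1,(97,141,44,52)),('trayR',-1,(266,176,52,58))):
    c=up(T,b);h=cv2.cvtColor(c,cv2.COLOR_RGB2HSV).astype(int)
    m=(h[...,2]<90)|yel(c)&(h[...,1]>165)|(h[...,1]<60)
    m=fill(cv2.morphologyEx(m.astype(np.uint8),cv2.MORPH_OPEN,np.ones((9,9))) >0)
    o=[np.array([[x,y,z] for x in(-.07,.07) for y in(-.054,.054) for z in(0,.014)])]
    th=r[n][2];cc=np.array([16.5,21.5*sg])/1e3
    R2=np.array([[np.cos(th),-np.sin(th)],[np.sin(th),np.cos(th)]])
    q=np.array([*(r[n][:2]+R2@cc)*1e3,th*100])
    f=lambda q:1-iou(rend(T,o,[q[0]/1e3,q[1]/1e3,q[2]/100],b),m)
    for k in range(2):
        s=minimize(f,q,method='Nelder-Mead',options=dict(initial_simplex=np.vstack([q]+[q+np.eye(3)[i]*5 for i in range(3)])));q=s.x
    th=q[2]/100;R2=np.array([[np.cos(th),-np.sin(th)],[np.sin(th),np.cos(th)]])
    print(n,"yaw",np.degrees(th),"tray c",q[:2],"block",q[:2]-R2@cc*1e3,"vs",r[n][:2]*1e3,np.degrees(r[n][2]),s.fun)
    im=c[:,:,::-1].copy()
    for mm,cl in((rend(T,o,[q[0]/1e3,q[1]/1e3,th],b),(255,0,255)),(m,(255,255,0))): cv2.drawContours(im,cv2.findContours(mm.astype(np.uint8),cv2.RETR_CCOMP,cv2.CHAIN_APPROX_NONE)[0],-1,cl,1)
    cv2.imwrite(f"pics/{n}.png",im)
E
python3 tray.py
```

```text
t 22.90 pos [560.3 321.7  78.3] rpy [-179.69    0.46   86.26] open 36.0 F [ 0.4  0.2 -3.4]
total turn [-0.05  0.08  0.05] shift [1.39 0.01 3.05] rows>= 3.1
trayL yaw -5.546167001143606 tray c [579.13940909 369.19186005] block [560.6387242 349.3871975] vs [561.60846919 349.44982296] -3.91212535417073 0.07096748082643622
trayR yaw 12.681166434074447 tray c [ 444.68302892 -182.03690677] block [ 423.86571862 -164.6835327 ] vs [ 423.75728634 -164.76282197] 12.64424037593848 0.06701258216347583
```

View pics/trayL.png

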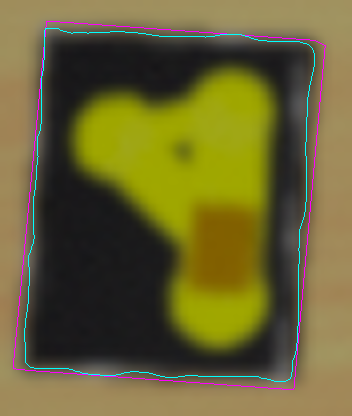

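View pics/trayR.png

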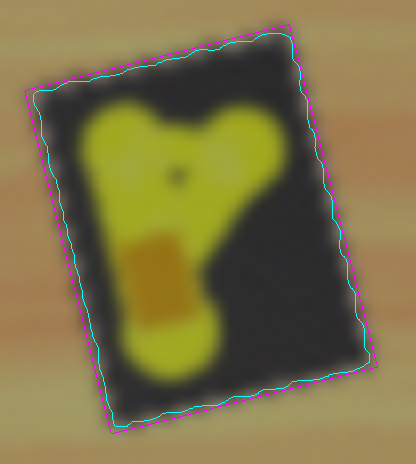

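```bash
python3 - <<'E'
from meas1 import *
b=(97,141,44,52)
def w(u,v,z): return pt(T,(u+.5)/8-.5+b[0],(v+.5)/8-.5+b[1],z)[:2]
for nm,a,c,z,off in(('left',(46,28),(25,362),.014,90),('right',(316,48),(296,378),.014,90),('bot',(30,368),(288,380),.014,0),('top',(46,30),(305,40),.014,0)):
    d=w(*a,z)-w(*c,z);an=np.degrees(np.arctan2(d[1],d[0]));print(nm,an)
# camera roll
print([ (w(150,60,.003)-w(150,350,.003)), ])
E
```

```text
left -3.6425191548362883
right -3.8025320854395734
bot 85.97074049555727
top 86.37028776156171
[array([ 0.11747746, -0.00035221])]
```

Call:
drive_tool:
  increments:
    - [-0.03,0.04,0.03,0.5,0,0,1]
    - [-0.02,0.04,0.02,0.5,0,0.1,1]
    - [0,0,0,0.25,0.05,0.3,1]
    - [0,0,0,0,0,0.4,1]
    - [0,0,0,0,0,0.4,1]
    - [0,0,0,0,0,0.4,1]
    - [0,0,0,0,0,0.2,1]
    - [0,0,0,0,0,0,1]
    - [0,0,0,0,0,0,1]

```text
t: 23.65
eef_pos: [0.5607, 0.3455, 0.037]
orientation: [-179.8, 0.2, 85.9]
wrist_force: [-0.3, -0.1, -4.1]
opening: 0.39
```

```bash
python3 go.py 561.6 349.4 17 86.1;python3 snap.py g12; python3 - <<'E'
from h import *
crop(load("g12side"),235,90,80,50,8,"pics/g12s.png")
crop(load("g12top"),90,130,80,75,7,"pics/g12t.png")
E
```

```text
t 23.65 pos [560.7 345.5  37. ] rpy [-179.84    0.18   85.89] open 35.9 F [-0.3 -0.1 -4.1]
total turn [-0.03  0.03 -0.04] shift [0.2  0.03 1.  ] rows>= 1.0
```

View pics/g12s.png

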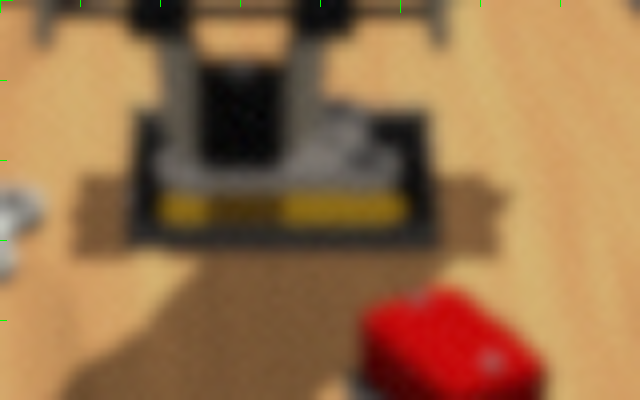

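View pics/g12t.png

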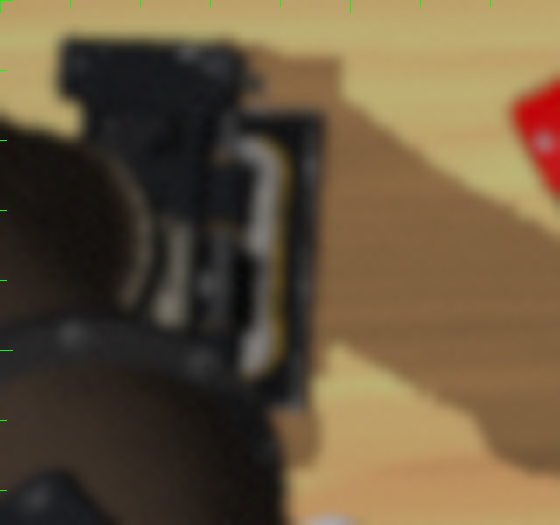

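Call:
drive_tool:
  increments:
    - [-0.02,0.03,-0.04,0.12,0.05,0.1,1]
    - [0,0,0,0.06,0.02,0.3,1]
    - [0,0,0,0,0,0.2,1]
    - [0,0,0,0,0,0.1,1]
    - [0,0,0,0,0,0,1]
    - [0,0,0,0,0,0,1]

```text
t: 24.25
eef_pos: [0.5639, 0.3498, 0.0233]
orientation: [179.9, -0.1, 86.1]
wrist_force: [-0.3, -0.4, -2.9]
opening: 0.392
```

```bash
python3 go.py 561.6 349.4 17.5 86.1;python3 snap.py g13; python3 - <<'E'
from h import *
crop(load("g13side"),235,90,80,50,8,"pics/g13s.png")
crop(load("g13top"),100,140,50,50,9,"pics/g13t.png")
E
```

```text
t 24.25 pos [563.9 349.8  23.3] rpy [ 1.7989e+02 -1.3000e-01  8.6100e+01] open 36.1 F [-0.3 -0.4 -2.9]
total turn [ 0.02 -0.02  0.  ] shift [-0.03 -0.11  0.29] rows>= 0.3
```

View pics/g13s.png

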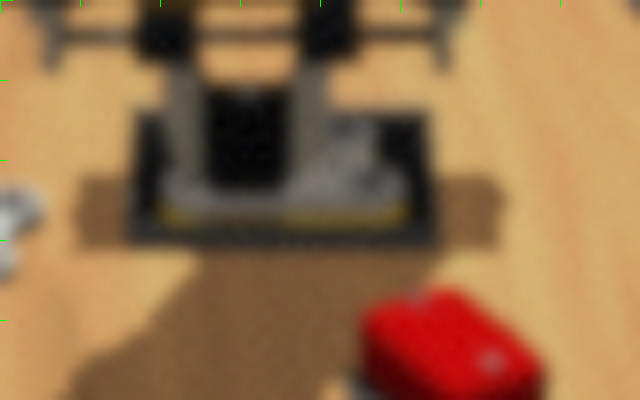

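View pics/g13t.png

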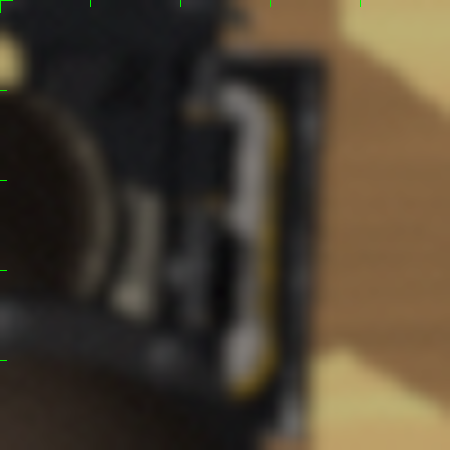

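Call:
drive_tool:
  increments:
    - [0,0,0,-0.02,-0.08,0.1,1]
    - [0,0,0,0,0,0.12,1]
    - [0,0,0,0,0,0.05,1]
    - [0,0,0,0,0,0,1]
    - [0,0,0,0,0,0,1]

```text
t: 24.77
eef_pos: [0.5622, 0.3495, 0.0179]
orientation: [179.9, -0.1, 86.1]
wrist_force: [0.5, -0.6, -2.6]
opening: 0.392
```

```bash
python3 go.py 562.2 349.4 17.4 86.1
```

```text
t 24.77 pos [562.2 349.5  17.9] rpy [ 1.7985e+02 -1.5000e-01  8.6090e+01] open 36.1 F [ 0.5 -0.6 -2.6]
total turn [ 0.03 -0.03 -0.  ] shift [-0.01 -0.    0.03] rows>= 0.0
```

Call:
drive_tool:
  increments:
    - [0,0,0,0,0,0.05,1]
    - [0,0,0,0,0,0.02,1]
    - [0,0,0,0,0,0,0.7]
    - [0,0,0,0,0,0,0.45]
    - [0,0,0,0,0,0,0.4]
    - [0,0,0,0,0,0,0.35]
    - [0,0,0,0,0,0,0.35]
    - [0,0,0,0,0,-0.3,0.35]
    - [0,0,0,0,0,-0.6,0.35]
    - [0,0,0,0,0,-0.8,0.35]
    - [0,0,0,0,0,-0.9,0.35]
    - [0,0,0,0,0,-0.9,0.35]
    - [0,0,0,0,0,-0.8,0.35]
    - [0,0,0,0,0,-0.3,0.3]
    - [0,0,0,0,0,0,0.3]

```text
t: 26.02
eef_pos: [0.5631, 0.3513, 0.1206]
orientation: [179.6, -0.4, 86.1]
wrist_force: [0.3, -0.3, -0.5]
opening: 0.693
```

```bash
python3 go.py 401.2 357.5 110 88.5;python3 snap.py g14; python3 - <<'E'
from h import *
crop(load("g14side"),235,90,80,50,8,"pics/g14s.png")
E
```

```text
t 26.02 pos [563.1 351.3 120.6] rpy [179.6   -0.41  86.14] open 63.8 F [ 0.3 -0.3 -0.5]
total turn [ 0.07 -0.07 -0.41] shift [-0.24 -8.1   0.47] rows>= 8.1
```

View pics/g14s.png

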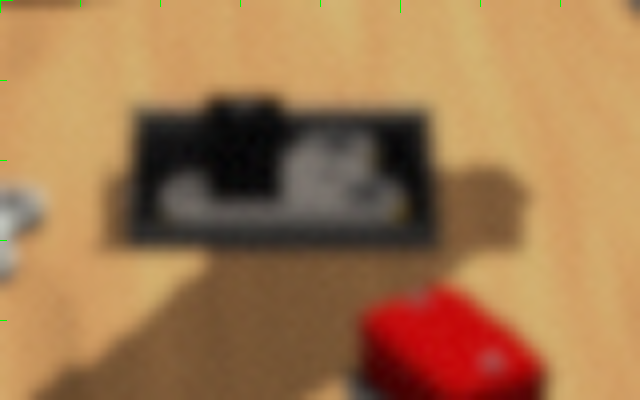

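Call:
drive_tool:
  increments:
    - [0.02,-0.02,-0.1,0,-0.4,0,0.3]
    - [0.02,-0.02,-0.1,0,-0.8,0,0.3]
    - [0.02,-0.02,-0.1,-0.02,-0.9,0,0.3]
    - [0,0,-0.1,-0.05,-0.9,0,0.3]
    - [0,0,0,-0.05,-0.9,0,0.3]
    - [0,0,0,-0.05,-0.9,0.1,0.3]
    - [0,0,0,-0.05,-0.9,0.1,0.3]
    - [0,0,0,0,-0.8,0.1,0.3]
    - [0,0,0,0,-0.5,0.1,0.3]
    - [0,0,0,0,-0.3,0.1,0.3]
    - [0,0,0,0,0,0,0.3]
    - [0,0,0,0,0,0,0.3]
    - [0,0,0,0,0,0,0.3]

```text
t: 27.2
eef_pos: [0.4003, 0.3447, 0.0965]
orientation: [-179.0, 0.9, 88.9]
wrist_force: [-0.5, -0.1, -0.1]
opening: 0.699
```

```bash
python3 go.py 401.2 357.5 70 88.4;python3 snap.py g15; python3 - <<'E'
from h import *
crop(load("g15top"),90,130,80,100,6,"pics/g15t.png")
E
```

```text
t 27.20 pos [400.3 344.7  96.5] rpy [-178.99    0.85   88.92] open 64.3 F [-0.5 -0.1 -0.1]
total turn [-0.18  0.15  0.09] shift [0.66 0.06 1.31] rows>= 1.3
```

View pics/g15t.png

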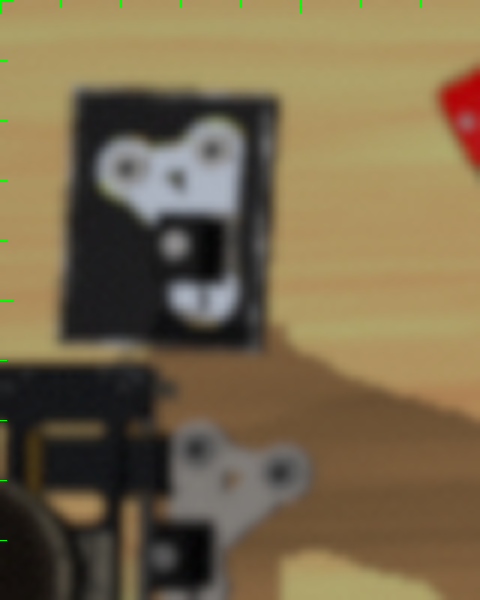

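Call:
drive_tool:
  increments:
    - [-0.08,0.07,0.05,0.25,0.04,0.3,0.3]
    - [-0.07,0.06,0.04,0.25,0,0.5,0.3]
    - [0,0,0,0.1,0,0.5,0.3]
    - [0,0,0,0,0,0.2,0.3]
    - [0,0,0,0,0,0,0.3]
    - [0,0,0,0,0,0,0.3]
    - [0,0,0,0,0,0,0.3]

```text
t: 27.88
eef_pos: [0.4049, 0.3577, 0.0637]
orientation: [180.0, -0.0, 88.1]
wrist_force: [-0.2, 0.1, 1.0]
opening: 0.697
```

```bash
python3 go.py 401.2 357.5 13 88.4;python3 snap.py g16; python3 - <<'E'
from h import *
crop(load("g16side"),190,80,80,60,8,"pics/g16s.png")
E
```

```text
t 27.88 pos [404.9 357.7  63.7] rpy [ 1.7999e+02 -4.0000e-02  8.8080e+01] open 64.1 F [-0.2  0.1  1. ]
total turn [ 0.   -0.01 -0.06] shift [-0.02 -0.18  2.54] rows>= 2.5
```

View pics/g16s.png

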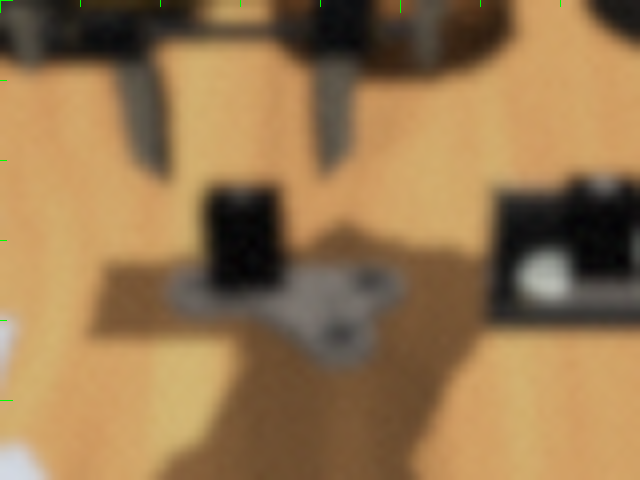

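Call:
drive_tool:
  increments:
    - [0,0,-0.04,0,-0.1,0.3,0.3]
    - [0,0,0,0,-0.06,0.5,0.3]
    - [0,0,0,0,0,0.5,0.3]
    - [0,0,0,0,0,0.5,0.3]
    - [0,0,0,0,0,0.4,0.3]
    - [0,0,0,0,0,0.15,0.3]
    - [0,0,0,0,0,0,0.3]
    - [0,0,0,0,0,0,0.3]

```text
t: 28.65
eef_pos: [0.4013, 0.3575, 0.0115]
orientation: [180.0, -0.0, 88.3]
wrist_force: [0.8, 1.1, -0.2]
opening: 0.698
```

```bash
python3 go.py 401.2 357.5 13 88.4
```

```text
t 28.65 pos [401.3 357.5  11.5] rpy [ 1.7999e+02 -3.0000e-02  8.8320e+01] open 64.3 F [ 0.8  1.1 -0.2]
total turn [ 0.   -0.01 -0.01] shift [-0.   -0.   -0.07] rows>= 0.1
```

Call:
drive_tool:
  increments:
    - [0,0,0,0,0,-0.1,0.5]
    - [0,0,0,0,0,0,0.7]
    - [0,0,0,0,0,0,1]
    - [0,0,0,0,0,0,1]
    - [0,0,0,0,0,0,1]
    - [0,0,0,0,0,0,1]
    - [0,0,0,0,0,0,1]
    - [0,0,0,0,0,0,1]

```text
t: 29.32
eef_pos: [0.4019, 0.3578, 0.0149]
orientation: [179.9, -0.1, 88.3]
wrist_force: [0.9, 0.2, -2.1]
opening: 0.388
```

```bash
python3 go.py 423.8 -164.8 130 102.6
```

```text
t 29.32 pos [401.9 357.8  14.9] rpy [ 1.7991e+02 -1.0000e-01  8.8300e+01] open 35.7 F [ 0.9  0.2 -2.1]
total turn [ 0.02 -0.01 -2.5 ] shift [-26.08   1.88  -5.8 ] rows>= 26.1
```

Call:
drive_tool:
  increments:
    - [0,0,0,0,0,-0.3,1]
    - [0,0,0,0,0,-0.7,1]
    - [0,0,0,0,0,-0.9,1]
    - [0,0,0,0,0,-0.9,1]
    - [0,0,0,-0.3,0.02,-0.9,1]
    - [0,0,0,-0.6,0.05,-0.6,1]
    - [0,0,0,-0.9,0.06,-0.3,1]
    - [0,0,0,-1,0.07,0,1]
    - [0,0,0,-1,0.07,0,1]
    - [0,0,0,-1,0.07,0,1]
    - [0,0,0,-1,0.07,0,1]
    - [0,0,0,-1,0.07,0,1]
    - [0,0,0,-1,0.07,0,1]
    - [0,0,0,-1,0.07,0,1]
    - [0,0,0,-1,0.07,0,1]
    - [0,0,0,-1,0.07,0,1]
    - [0,0,0,-1,0.07,0,1]
    - [0,0,0,-1,0.07,0,1]
    - [0,0,0,-1,0.07,0,1]
    - [0,0,0,-1,0.07,0,1]

```text
t: 30.98
eef_pos: [0.4111, 0.0533, 0.1172]
orientation: [179.9, -0.2, 89.0]
wrist_force: [0.2, -0.6, -2.6]
opening: 0.394
```

```bash
python3 go.py 423.8 -164.8 110 102.6
```

```text
t 30.98 pos [411.1  53.3 117.2] rpy [179.87  -0.21  88.97] open 36.2 F [ 0.2 -0.6 -2.6]
total turn [ 0.03 -0.03 -2.38] shift [-10.89   0.83   0.32] rows>= 10.9
```

Call:
drive_tool:
  increments:
    - [0,0,-0.25,-1,0,0,1]
    - [0,0,-0.28,-1,0,0,1]
    - [0,0,-0.28,-1,-0.03,0,1]
    - [0,0,-0.28,-1,-0.05,0,1]
    - [0,0,-0.28,-1,-0.05,0,1]
    - [0,0,-0.28,-1,-0.05,0,1]
    - [0,0,-0.28,-1,-0.05,0,1]
    - [0,0,-0.25,-0.9,-0.05,0,1]
    - [0,0,-0.1,-0.6,-0.05,0,1]
    - [0,0,0,-0.4,0,0,1]
    - [0,0,0,-0.2,0,0,1]
    - [0,0,0,0,0,0,1]
    - [0,0,0,0,0,0,1]
    - [0,0,0,0,0,0,1]

```text
t: 32.15
eef_pos: [0.4195, -0.14, 0.1211]
orientation: [179.8, -0.0, 102.4]
wrist_force: [-0.9, 0.5, -2.4]
opening: 0.391
```

```bash
python3 go.py 423.8 -164.8 40 102.6
```

```text
t 32.15 pos [ 419.5 -140.   121.1] rpy [ 1.7979e+02 -3.0000e-02  1.0245e+02] open 36.0 F [-0.9  0.5 -2.4]
total turn [ 0.04 -0.   -0.03] shift [-1.26 -0.07  4.05] rows>= 4.1
```

Call:
drive_tool:
  increments:
    - [0.02,0,-0.02,-0.4,-0.03,0.2,1]
    - [0.02,0,0,-0.5,-0.03,0.4,1]
    - [0,0,0,-0.3,0,0.6,1]
    - [0,0,0,0,0,0.7,1]
    - [0,0,0,0,0,0.7,1]
    - [0,0,0,0,0,0.6,1]
    - [0,0,0,0,0,0.4,1]
    - [0,0,0,0,0,0.2,1]
    - [0,0,0,0,0,0,1]
    - [0,0,0,0,0,0,1]

```text
t: 32.98
eef_pos: [0.4252, -0.1665, 0.038]
orientation: [-179.9, -0.0, 102.9]
wrist_force: [1.2, 0.3, -1.9]
opening: 0.392
```

```bash
python3 go.py 423.8 -164.8 18 102.6;python3 snap.py g17; python3 - <<'E'
from h import *
crop(load("g17side"),195,200,80,55,8,"pics/g17s.png")
E
```

```text
t 32.98 pos [ 425.2 -166.5   38. ] rpy [-1.7991e+02 -1.0000e-02  1.0286e+02] open 36.1 F [ 1.2  0.3 -1.9]
total turn [-0.01 -0.    0.04] shift [ 0.1  -0.05  1.  ] rows>= 1.0
```

View pics/g17s.png

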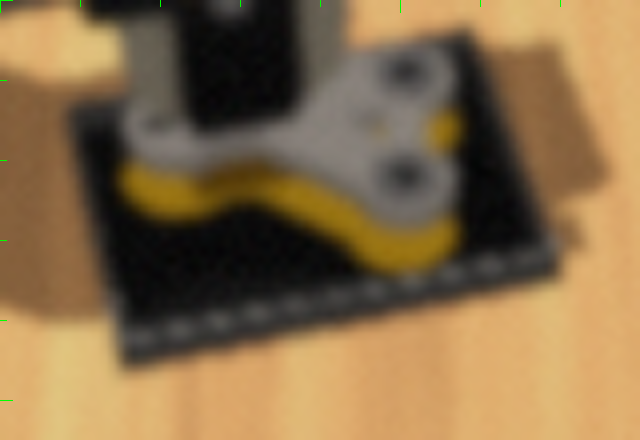

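Call:
drive_tool:
  increments:
    - [0,0,0.03,0.06,-0.03,0.2,1]
    - [0,0,0,0.03,-0.02,0.3,1]
    - [0,0,0,0,0,0.25,1]
    - [0,0,0,0,0,0.1,1]
    - [0,0,0,0,0,0,1]
    - [0,0,0,0,0,0,1]

```text
t: 33.58
eef_pos: [0.4252, -0.1653, 0.0214]
orientation: [179.9, 0.1, 102.7]
wrist_force: [-0.9, -0.1, -2.1]
opening: 0.392
```

```bash
python3 go.py 423.8 -164.8 18 102.6;python3 snap.py g18; python3 - <<'E'
from h import *
crop(load("g18side"),195,200,80,55,8,"pics/g18s.png")
E
```

```text
t 33.58 pos [ 425.2 -165.3   21.4] rpy [1.7986e+02 1.4000e-01 1.0266e+02] open 36.0 F [-0.9 -0.1 -2.1]
total turn [0.02 0.02 0.01] shift [ 0.04 -0.07  0.17] rows>= 0.2
```

View pics/g18s.png

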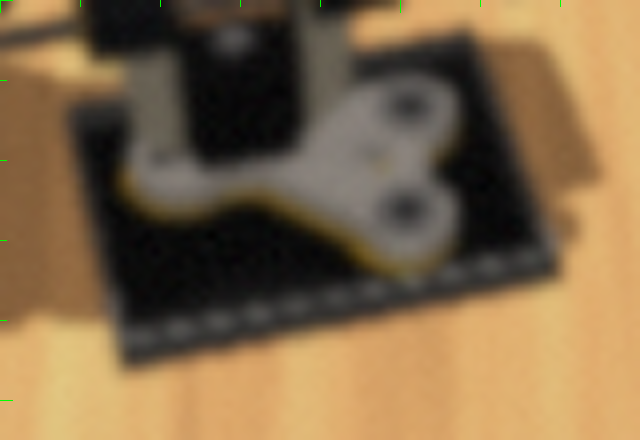

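Call:
drive_tool:
  increments:
    - [0,0,0,0.02,-0.06,0.05,1]
    - [0,0,0,0,0,0.07,1]
    - [0,0,0,0,0,0.05,1]
    - [0,0,0,0,0,0,1]
    - [0,0,0,0,0,0,1]

```text
t: 34.1
eef_pos: [0.4243, -0.1654, 0.0182]
orientation: [179.8, 0.2, 102.6]
wrist_force: [-0.3, 0.2, -3.1]
opening: 0.392
```

```bash
python3 go.py 424 -164.8 18 102.6
```

```text
t 34.10 pos [ 424.3 -165.4   18.2] rpy [1.7980e+02 1.7000e-01 1.0265e+02] open 36.1 F [-0.3  0.2 -3.1]
total turn [0.03 0.03 0.01] shift [ 0.03 -0.01  0.01] rows>= 0.0
```

Call:
drive_tool:
  increments:
    - [0,0,0,0.02,0,0.06,1]
    - [0,0,0,0,0,0.03,1]
    - [0,0,0,0,0,0,0.7]
    - [0,0,0,0,0,0,0.45]
    - [0,0,0,0,0,0,0.4]
    - [0,0,0,0,0,0,0.35]
    - [0,0,0,0,0,0,0.35]
    - [0,0,0,0,0,-0.3,0.35]
    - [0,0,0,0,0,-0.6,0.35]
    - [0,0,0,0,0,-0.8,0.35]
    - [0,0,0,0,0,-0.9,0.35]
    - [0,0,0,0,0,-0.9,0.35]
    - [0,0,0,0,0,-0.9,0.35]
    - [0,0,0,0,0,-0.9,0.3]
    - [0,0,0,0,0,-0.8,0.3]
    - [0,0,0,0,0,-0.8,0.3]
    - [0,0,0,0,0,-0.5,0.3]
    - [0,0,0,0,0,0,0.3]

```text
t: 35.6
eef_pos: [0.4236, -0.1635, 0.1767]
orientation: [179.7, 0.2, 102.8]
wrist_force: [0.2, -0.8, -0.8]
opening: 0.702
```

```bash
python3 go.py 300 -560 220 102.6
```

```text
t 35.60 pos [ 423.6 -163.5  176.7] rpy [179.74   0.22 102.77] open 64.6 F [ 0.2 -0.8 -0.8]
total turn [0.05 0.04 0.03] shift [-17.98 -10.4   -2.14] rows>= 18.0
```

Now I'll clear the arm for a final look.

Call:
drive_tool:
  increments:
    - [0,0,0,-0.4,-0.2,-0.1,0.3]
    - [0,0,0,-0.8,-0.4,-0.2,0.3]
    - [0,0,0,-1,-0.5,-0.2,0.3]
    - [0,0,0,-1,-0.5,-0.2,0.3]
    - [0,0,0,-1,-0.5,-0.2,0.3]
    - [0,0,0,-1,-0.5,-0.2,0.3]
    - [0,0,0,-1,-0.5,-0.1,0.3]
    - [0,0,0,-1,-0.5,-0.1,0.3]
    - [0,0,0,-1,-0.5,-0.1,0.3]
    - [0,0,0,-1,-0.6,-0.1,0.3]
    - [0,0,0,-1,-0.6,0,0.3]
    - [0,0,0,-1,-0.6,0,0.3]
    - [0,0,0,-1,-0.7,0,0.3]
    - [0,0,0,-1,-0.7,0,0.3]
    - [0,0,0,-1,-0.7,0,0.3]
    - [0,0,0,-1,-0.7,0,0.3]
    - [0,0,0,-0.6,-0.5,0,0.3]
    - [0,0,0,-0.3,-0.2,0,0.3]
    - [0,0,0,0,0,0,0.3]
    - [0,0,0,0,0,0,0.3]

```text
t: 37.27
eef_pos: [0.2898, -0.5412, 0.1917]
orientation: [-179.4, -0.8, 102.8]
wrist_force: [0.9, 0.5, 0.5]
opening: 0.7
```

```bash
python3 go.py 300 -560 220 102.6;python3 snap.py f1; python3 - <<'E'
from h import *
T=load("f1top");S=load("f1side")
cv2.imwrite("pics/f1top.png",cv2.resize(T["color"][:,:,::-1],(800,600),interpolation=cv2.INTER_CUBIC))
crop(T,205,120,175,115,4,"pics/f1a.png")
crop(S,190,90,150,120,5,"pics/f1b.png")
crop(S,190,190,150,115,5,"pics/f1c.png")
E
```

```text
t 37.27 pos [ 289.8 -541.2  191.7] rpy [-179.36   -0.85  102.79] open 64.4 F [0.9 0.5 0.5]
total turn [-0.11 -0.15  0.03] shift [-1.01  0.27 -1.43] rows>= 1.4
```

View pics/f1top.png

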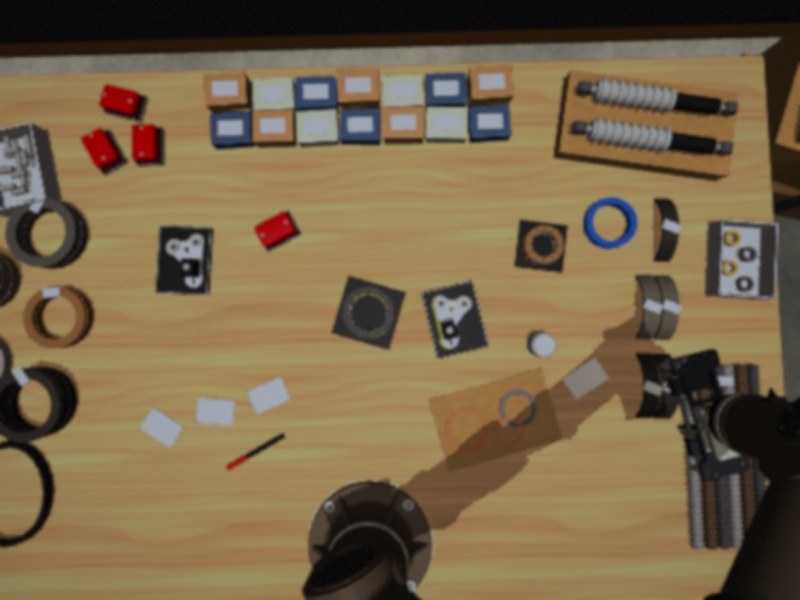

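View pics/f1a.png

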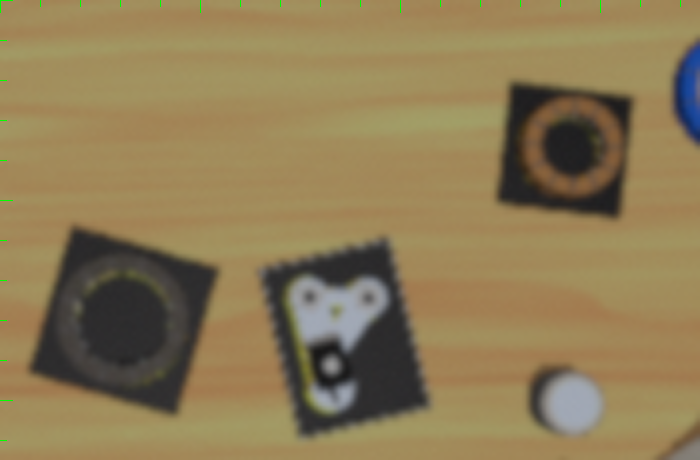

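View pics/f1b.png

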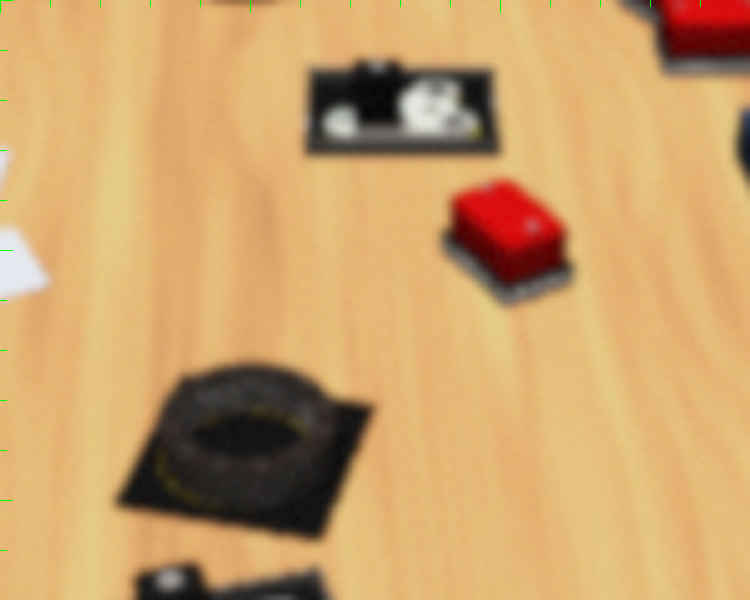

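View pics/f1c.png

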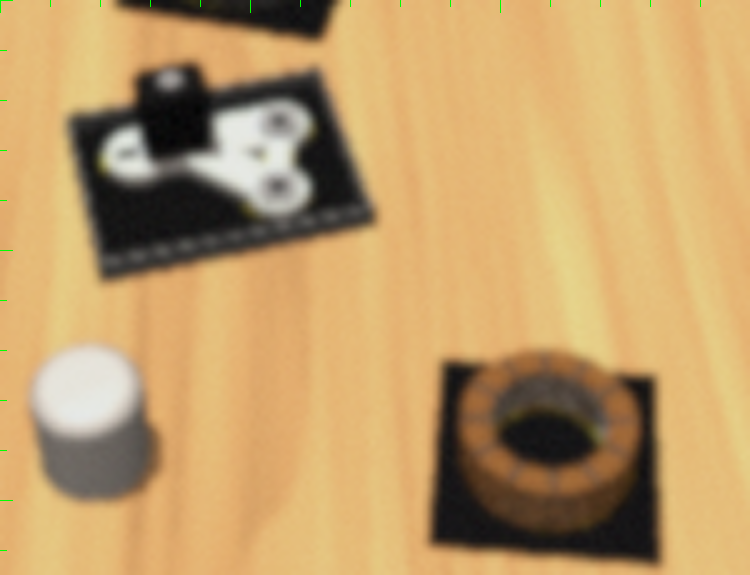

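```bash
cat > fin.py <<'E'
from meas1 import *
import sys
F={c:load(sys.argv[1]+c) for c in("top","side")}
r=pickle.load(open("pics/res3.pkl","rb"));sh=r['sh'].copy();sh[5]=1.1
tiles=[]
def bx(s,P,pad=2):
    q=px(s,P);a=np.floor(q.min(0)).astype(int)-pad;e=np.ceil(q.max(0)).astype(int)+pad;return (a[0],a[1],e[0]-a[0],e[1]-a[1])
for n,sg in(('trayL',1),('trayR',-1)):
  for cam in("top","side"):
    s=F[cam];o=model(sg,.008,False,.003,sh);bl=[np.array([[x,y,z] for x in(-.018,.018) for y in(-.013,.013) for z in(.011,.057)])]
    b=bx(s,tf(np.vstack(o+bl),r[n]));c=up(s,b);h=cv2.cvtColor(c,cv2.COLOR_RGB2HSV).astype(int)
    m=clean((h[...,2]>115)&(h[...,1]<90))
    def cost(q):
        p=[q[0]/1e3,q[1]/1e3,q[2]/100];a=rend(s,o,p,b)&~rend(s,bl,p,b);return 1-iou(a,m)
    q=np.array([*r[n][:2]*1e3,r[n][2]*100])
    for k in range(3):
        z=minimize(cost,q,method='Nelder-Mead',options=dict(initial_simplex=np.vstack([q]+[q+np.eye(3)[i]*4 for i in range(3)])));q=z.x
    print(n,cam,"hanger",np.round(q[:2],1),round(np.degrees(q[2]/100),1),"target",np.round(r[n][:2]*1e3,1),round(np.degrees(r[n][2]),1),round(z.fun,3))
    p=[q[0]/1e3,q[1]/1e3,q[2]/100];im=c[:,:,::-1].copy();a=rend(s,o,p,b)&~rend(s,bl,p,b)
    for mm,cl in((a,(255,0,255)),(m,(255,255,0))): cv2.drawContours(im,cv2.findContours(mm.astype(np.uint8),cv2.RETR_CCOMP,cv2.CHAIN_APPROX_NONE)[0],-1,cl,1)
    t=np.zeros((330,380,3),np.uint8);im=im[:330,:380];t[:im.shape[0],:im.shape[1]]=im;tiles.append(t)
cv2.imwrite("pics/fin_"+sys.argv[1]+".png",np.vstack([np.hstack(tiles[:2]),np.hstack(tiles[2:])])[:,:])
E
python3 fin.py f1
python3 - <<'E'
from h import *
T=load("f1top")
from fit import circ
a=cv2.resize(T["color"][176:226,212:262,::-1],None,fx=8,fy=8,interpolation=cv2.INTER_CUBIC)
b=cv2.resize(T["color"][136:186,321:371,::-1],None,fx=8,fy=8,interpolation=cv2.INTER_CUBIC)
for im,o,c,rr in((a,(212,176),(.4631,-.0061),(.052,.037)),(b,(321,136),(.5921,-.3661),(.039,.025))):
    for R in rr:
        for z,cl in((.005,(0,255,0)),(.031,(255,0,255))):
            q=(px(T,circ(*c,R,z))-o+.5)*8-.5;cv2.polylines(im,[np.round(q).astype(np.int32)],True,cl,1)
cv2.imwrite("pics/f1r.png",np.hstack([a,b]))
E
```

```text
trayL top hanger [559.7 347.3] -3.9 target [561.6 349.4] -3.9 0.37
trayL side hanger [561.1 351.9] -6.3 target [561.6 349.4] -3.9 0.342
trayR top hanger [ 424.1 -165.8] 12.5 target [ 423.8 -164.8] 12.6 0.246
trayR side hanger [ 424.4 -164.3] 13.1 target [ 423.8 -164.8] 12.6 0.286
```

View pics/fin_f1.png

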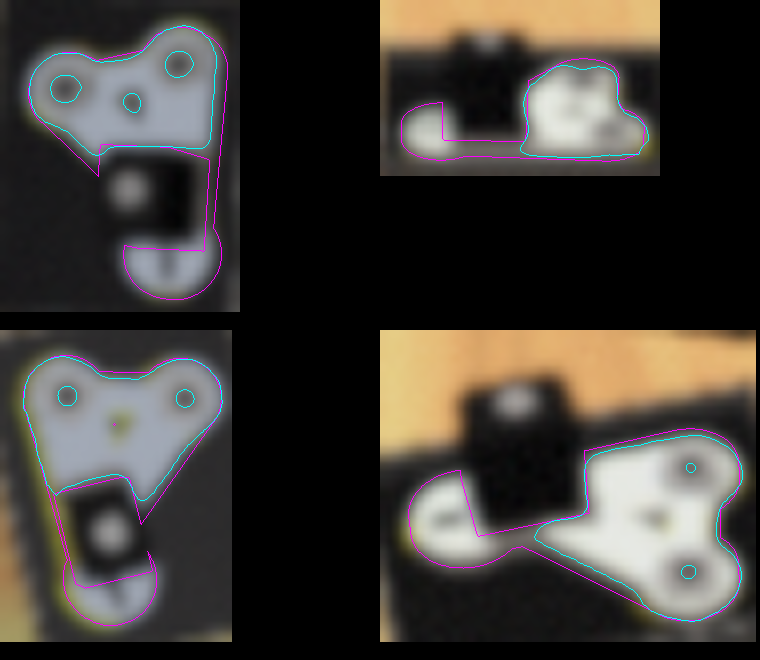

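View pics/f1r.png

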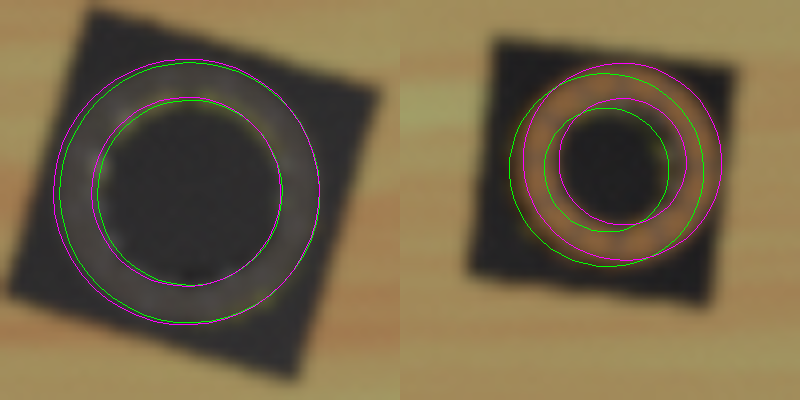

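```bash
python3 - <<'E'
from fit import *
F={c:load("f1"+c) for c in("top","side")}
for n,c,k,ty in(('S',(.5921,-.3661),('ring',.039,.025,.026),'s'),('L',(.4631,-.0061),('ring',.052,.037,.026),'l')):
  for cam in F:
    s=F[cam];P=tf(hulls(k,.005)[0][0],[*c,0]);q=px(s,P);a=np.floor(q.min(0)).astype(int)-2;e=np.ceil(q.max(0)).astype(int)+2;b=(a[0],a[1],*(e-a))
    im=up(s,b);h=cv2.cvtColor(im,cv2.COLOR_RGB2HSV).astype(int)
    # edge-free approach: correlate brightness with the render, allow gain
    for name,m in (('mask',None),):
        g=im.max(2).astype(float) if ty=='l' else (im[...,0].astype(float)-im[...,2])
        w=render(s,('ring',k[1]+.004,k[2]-.004,k[3]),.005,[*c,0],b)>0
        def cost(p):
            r=cv2.GaussianBlur((render(s,k,.005,[p[0]/1e3,p[1]/1e3,0],b)>0).astype(float),(0,0),6)
            return -np.corrcoef(r[w],g[w])[0,1]
        p=np.array(c)*1e3
        for _ in range(2):
            o=minimize(cost,p,method='Nelder-Mead',options=dict(initial_simplex=np.vstack([p,p+[3,0],p+[0,3]])));p=o.x
        print(n,cam,np.round(p,1),"target",np.array(c)*1e3,round(o.fun,3))
E
```

```text
S top [ 592.5 -367.1] target [ 592.1 -366.1] -0.851
S side [ 595.3 -350.3] target [ 592.1 -366.1] -0.734
L top [460.7  -7.4] target [463.1  -6.1] -0.773
L side [456.7  33.2] target [463.1  -6.1] -0.459
```

```bash
python3 - <<'E'
from h import *
from cell import robot
a,b=load("top0"),load("f1top")
for n,(x,y,w,h) in{'lamp':(160,132,34,32),'cover':(334,208,26,24)}.items():
    print(n,cv2.phaseCorrelate(a["color"][y:y+h,x:x+w].mean(2),b["color"][y:y+h,x:x+w].mean(2)))
print(robot.finish_job())
E
```

```text
lamp ((0.08260176008463205, -0.11634816654180824), 0.9578351061127375)
cover ((0.6753653639256818, 0.13692660899788756), 0.9329426773557808)
the job is handed in; nothing more can be done
None
```

The job is handed in: all four parts were set down and released on their matching silhouettes, in the order asked, after about 37 s of the 112 s allowed. No drop or hard contact showed; the largest wrist force I read was about 4 N.

| Part | Where it ended up, by the last pictures |
|---|---|
| Small clutch pack | Top-view fit about 1 mm off centre. |
| Large clutch pack | Top-view fit about 2.7 mm off. The gripper reading at release and the thin yellow rim suggest about 1.3 mm, in the opposite direction (+x). |
| Right-hand hanger | Within about 1 mm and 0.5° in both views. |
| Left-hand hanger | 2.5–3 mm off by both fits, in opposite y directions. Yaw agreed in the top view; the side view read 2.4° off. |

- **Poor fits:** The side-view fits of the two packs in their final places were useless, being black on black. The left-hand hanger fits were also poor. For those parts I relied on the top view and on what I could see in the crops.
- **Bystanders:** I never touched them or passed the gripper low near them. The lamp's picture shifted 0.1 px. The chrome cover's picture compared 0.7 px off (about 2 mm). By eye it stands where it did, and I think the arm or its shadow, now near that crop, caused the difference. I submitted in the same step as that check, so I did not look into it further.

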